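Tighten a hydraulic coupling nut one flat past finger-tight

ROBOT

A 7-joint arm with a two-finger parallel gripper is mounted at the origin on the work surface. World frame = base frame: x ahead of the robot, y to its left, z up, the work surface at z = 0. Lengths are in m, angles in rad, forces in N, time in s.
With the tool pointing down it reaches from about 0.425 to 0.925 m from the base axis. Payload 6.8 kg.
Tool frame: the origin (TCP) lies midway between the tips of the shut fingers; the grasp point (between the pads) lies 19 mm behind it; x points along the fingers, z is the direction in which the jaws open and shut, and the axes are right-handed (so a half turn about x gives the same grasp; the last joint's range is limited). The gripper opens to 85 mm and grips with 20 to 120 N. Pads are 22 mm wide; open, the fingers measure 114 mm over their backs; the gripper's body (76 mm by 85 mm) begins 54 mm behind the grasp point. The pads swing forward as they close: fully open they stand 13 mm farther back than shut.
Start: joints at [1.056, 0.477, 0.022, 1.555, -0.011, 1.109, -0.083], TCP at [0.267, -0.62, 0.231] pointing down, gripper open.
Joint ranges: [-2.96, 2.96], [-0.34, 2.1], [-1.41, 1.46], [0.24, 2.44], [-1.37, 4.51], [0.17, 1.92], [-2.96, 2.96]. Speed limits (rad/s): [2.39, 2.39, 3.14, 3.14, 3.14, 3.14, 3.14].

INTERFACE

Orientations are given as a unit quaternion [w, x, y, z].
In Python, from station import bot gives the robot as it stands. The module is installed in compiled form; this text tells all that it offers.
- The arm moves only by the shell command python3 -m jog 'ROWS' [FORCE]. ROWS is text: rows parted by semicolons, each of 7 numbers parted by spaces: the shift along the tool's x, y, z in mm, then the turn, a rotation vector about the tool's x, y, z in units of 6 degrees (1.0 is 6 degrees), then the finger opening in mm, from 0 to 85.4. A call has 1 to 5 rows; each row shifts and turns the commanded pose from where the row before left it, along the tool's axes as they then stand; what a row does not reach is not made up. A row lasts 1/10 s, in which the tool goes at most 50 mm and 8.59 degrees, less where a joint would pass 70% of its speed; a pose out of reach is approached as far as the arm can. A call with a gripper value outside its range is refused whole. The fingers move at their own pace and stop on an object; FORCE is the grip in N (left out, the last holds). Time passes only in rows, so rows that do not move let the fingers close. It gives the time, the measured TCP pose, the force and the opening at its end, in the units of the state.
- bot.get_obs(): the state, without advancing time (a new reading comes with each control period).
- bot.read_camera(name): name is "side" or "top" or "wrist"; returns (picture, depth): 384x512x3 uint8, red, green, blue; 384x512 float32, m along the optical axis (not along the pixel's ray), 0 where there is no reading.
- bot.calibration(name): a dict with "fx", "fy", "cx", "cy" (pixels), "D" ([k1, k2, p1, p2, k3] as OpenCV has them; the pictures are not rectified), "T" (4x4, takes a point from camera to world coordinates). Camera axes: x right, y up, looking along -z (the intrinsics and any distortion apply to the point x, -y, -z); pixel columns grow to the right and rows downward; lengths in m; the calibration is good to about 2 mm. A picture is of the moment at which its call begins: read the wrist's pose just before it. calibration takes no time and is no camera call; for the wrist camera it gives the pose at the moment of the call.
- bot.hand_in(): hands the job in, once; it reports no verdict.
The state is a dict: "t": time; "q": joint angles; "joint_vel": joint speeds; "joint_torque": joint torques, N m; "eef_pos": TCP position; "tool_rot": TCP orientation; "contact_force": force on the tool from outside, world axes, zero at the start; "torque": the same for the moment, N m; "gripper_width": opening from 0.0 (shut) to 1.0 (fully open).
Only numpy, scipy, OpenCV 4.12 (cv2) and the standard library are available. Lean on these libraries where they do the work, as an engineer would, in place of code of your own. Each camera call takes 0.05 s, during which the arm holds its last target.

TASK

On the green block with the blue plug, turn the captive hex nut clockwise with the fingers until it is finger-tight, then put the big yellow-handled spanner on it and tighten it one flat (a sixth of a turn) further, so that the white line on the nut meets the white line on the block. Lay the spanner flat on the grey-blue mat again, without dropping it. Leave the nut of the red-plugged block and the other things on the bench alone.

Things in the scene. Friction and masses are not known exactly. Their poses are not given: they have to be found in the camera images.
- blue_port: green cast hydraulic block 85 x 85 mm, top at 55 mm, on an iron foot 130 x 85 mm, fixed. Its hex nut lies on top; a fixed stub with a blue plug, 31 mm wide, stands through the nut up to 113 mm. Origin on the bench under the nut's axis, z up. A short white line on the block's top, beside the nut, shows where the nut's own white line must come (along the block's +x axis).
- blue_nut: captive dark steel hex nut on the blue-plug block; it only turns about its upright axis, tightening clockwise seen from above. Origin on the axis, level with the block's top (z = 55 mm). Above the origin: round collar 54 mm across from 1 to 6 mm, hexagon 41 mm across flats from 6 to 33 mm, then 38 mm across flats up to 38 mm as a lead-in. Flats face its x axis and every 60 degrees from there.
- blue_mark (a point): white painted line on the nut, at its top edge 20.5 mm from the nut's axis along the nut's +x; it also runs down that flat and over the collar.
- blue_run (a joint): free run of the blue-plug nut, rad, growing clockwise seen from above: it turns lightly (about 0.12 N m, stays where it is left) up to 1.3, where it is finger-tight. It starts between 0.1 and 0.8.
- blue_seat (a joint): how far the blue-plug nut has been tightened beyond finger-tight, rad, growing clockwise seen from above; 0 at the start. It needs about 0.5 N m and stays where it is left; one flat is 1.047; a hard stop comes at 1.7. Turned back anticlockwise, the nut first gives up its light free run (blue_run falls).
- spanner: loose open-ended spanner, about 0.3 kg, 211 mm long, on the mat. Origin on its underside, mid jaw opening; +x along the handle, z up. Jaw 10 mm thick, 70 mm wide over all, opening 43.5 mm wide across y (walls from x -26 to 22 mm, throat at x 24 mm, open to -x): 0.12 rad of play either way on the nut. Yellow handle x 55 to 185 mm, 22 mm wide, 20 mm tall, underside flush with the jaw's.
- spanner_grip (a point): point in the yellow handle where it is well gripped from above, 105 mm from the jaw's centre, 10 mm above the underside. The jaw can be lowered onto the nut from above, with its y axis square to a pair of flats, until it rests on the collar.
- spanner_mid (a point): middle of the spanner's length, 75 mm along the handle from the jaw's centre, 5 mm above the underside.
- mat: grey-blue rubber mat fixed to the bench, 260 (along its x) x 140 mm, 4 mm thick. Origin at the centre of its underside.
- red_port: green cast hydraulic block 85 x 85 mm, top at 55 mm, on an iron foot 130 x 85 mm, fixed. Its hex nut lies on top; a fixed stub with a red plug, 31 mm wide, stands through the nut up to 113 mm. Origin on the bench under the nut's axis, z up. It is the same as the other one, already tightened; leave it alone.
- red_mark (a point): the white painted line on the red-plug nut, at its top edge, 20.5 mm from its axis.
- adapter: a brass threaded adapter, 26 to 35 mm wide, 48 mm tall, loose on the bench; not part of the job. Origin on its underside.
- dust_cap: an orange plastic dust cap, 36 mm wide, 26 mm tall, loose on the bench; not part of the job. Origin on its underside.
- screwdriver: a screwdriver with a green handle, lying, loose on the bench; not part of the job. Origin on its underside.
- oil_bottle: a white oil bottle, 56 mm wide, 140 mm tall, loose on the bench; not part of the job. Origin on its underside.
- small_wrench: a small bare steel wrench, 150 mm long, too small for the nut, lying, loose on the bench; not part of the job. Origin on its underside.
There are look-alikes about, which are no part of the job. What is shaped like the blue_port but pink is not meant.

How it is judged:
On the way, in this order (a step that is already met when the one before it is completed fails the run):
1. the blue-plug nut is run down finger-tight with the fingers (value of joint blue_run above 1.2 rad and value of joint blue_seat below 0.3 rad and contact force between the fingers and blue_nut above 0.5 N), for 0.1 s.
2. the spanner, on the nut, has tightened it about one flat further (value of joint blue_seat above 0.75 rad and contact force between spanner and blue_nut above 0.5 N).
At the end, for the whole second after the job is handed in: The blue-plug nut stands 0.75 to 1.35 rad (43 to 77 degrees) past finger-tight and has not been slackened by more than 0.2 rad; the spanner lies flat (within 0.15 rad), right way up and at rest, with its middle over the mat (value of joint blue_seat between 0.75 and 1.35 rad and value of joint blue_run above 1.1 rad and x of spanner_mid in the frame of mat between -0.13 and 0.13 m and y of spanner_mid in the frame of mat between -0.07 and 0.07 m and z of spanner_mid in the frame of mat below 0.02 m and angle between spanner's own z axis and vertical below 0.15 rad and linear speed of spanner below 0.03 m/s and velocity of joint each of blue_seat, blue_run below 0.05 rad/s); the robot touches nothing.
It fails at once if the spanner was put to the nut before it was finger-tight (value of joint blue_run below 1.1 rad and value of joint blue_seat below 0.3 rad and contact force between spanner and blue_nut above 3 N).
It fails at once if the nut was tightened with the fingers instead of the spanner (value of joint blue_seat above 0.3 rad and contact force between the fingers and blue_nut above 1 N).
It fails at once if the spanner was dropped (contact force between the fingers and spanner below 0.1 N and linear speed of spanner above 0.7 m/s).
It fails at once if the red-plug nut was turned (distance of red_mark from where it was at the start of the episode above 0.004 m).
It fails at once if a bystander was pushed away (distance of any of adapter, dust_cap, screwdriver, oil_bottle, small_wrench from where it was at the start of the episode above 0.03 m).
It also fails if it takes over 72 s, if anything falls off the work surface, if the arm or the gripper's body presses on something with over 40 N, if the wrist force passes 120 N, or if a joint passes its speed limit or range.

## Working session

There is one attempt and no reset: what is moved stays moved. The work goes in short steps, Python scripts to look and compute and a shell command to move; the robot and the scene stay as the last step left them, time stands still between calls to the robot, and variables do not carry over. Pictures are saved under pics/ and viewed, and the job is handed in when it is done.

```bash
mkdir -p pics; ls; python3 - <<'E'
from station import bot
import cv2, numpy as np
o=bot.get_obs(); print(o)
for n in ("side","top","wrist"):
    p,d=bot.read_camera(n); cv2.imwrite(f"pics/{n}0.png",p[:,:,::-1]); np.savez(f"{n}0.npz",p=p,d=d,**{k:np.array(v) for k,v in bot.calibration(n).items()})
    c=bot.calibration(n); print(n,c)
E
```

```text
pics
{'t': 0.0, 'q': array([ 1.05589204,  0.47779425,  0.0223663 ,  1.55645046, -0.01150601,
        1.10931002, -0.0831245 ]), 'joint_vel': array([-0.00024274,  0.00077761, -0.0007466 , -0.00015395,  0.00152978,
        0.00056603, -0.00066844]), 'joint_torque': array([ 5.14277672e-04, -5.96448576e+01,  1.60779074e+00, -2.81194103e+01,
        1.23992699e-02,  9.48830915e-03,  7.23557918e-06]), 'eef_pos': array([ 0.26681876, -0.61937893,  0.23033058]), 'tool_rot': array([ 0.59012014,  0.38901268,  0.59125554, -0.38838673]), 'contact_force': array([ 0.00975713,  0.06099099, -0.3764129 ]), 'torque': array([0.01734518, 0.03587802, 0.02527479]), 'gripper_width': 1.0005444708182676}
side {'fx': 358.67176824580486, 'fy': 358.67176824580486, 'cx': 258.8675207586089, 'cy': 197.82911492275326, 'D': array([0.02045659, 0.        , 0.        , 0.        , 0.        ]), 'T': array([[-0.96615357,  0.13770573, -0.2181385 ,  0.33849186],
       [-0.25686631, -0.59159264,  0.76422369,  0.82125578],
       [-0.02381115,  0.79438988,  0.60694131,  0.76178412],
       [ 0.        ,  0.        ,  0.    
[... 281 characters left out ...]
9946989,  0.02388835, -0.02212   , -0.02625207],
       [-0.01722732,  0.18846341,  0.9819291 ,  1.13819395],
       [ 0.        ,  0.        ,  0.        ,  1.        ]])}
wrist {'fx': 343.258309787239, 'fy': 343.258309787239, 'cx': 254.97904343288317, 'cy': 199.28359533862618, 'D': array([0.02740976, 0.        , 0.        , 0.        , 0.        ]), 'T': array([[ 3.95942144e-01,  8.70629026e-01,  2.91950199e-01,
         3.42429975e-01],
       [-9.18275154e-01,  3.75657033e-01,  1.25110094e-01,
        -5.88885516e-01],
       [-7.48666237e-04, -3.17626972e-01,  9.48215453e-01,
         3.73170866e-01],
       [ 0.00000000e+00,  0.00000000e+00,  0.00000000e+00,
         1.00000000e+00]])}
```

View pics/top0.png

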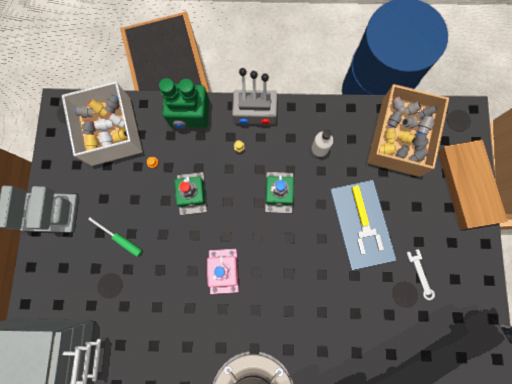

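View pics/side0.png

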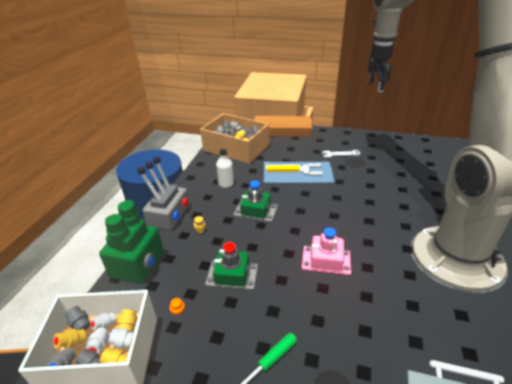

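View pics/wrist0.png

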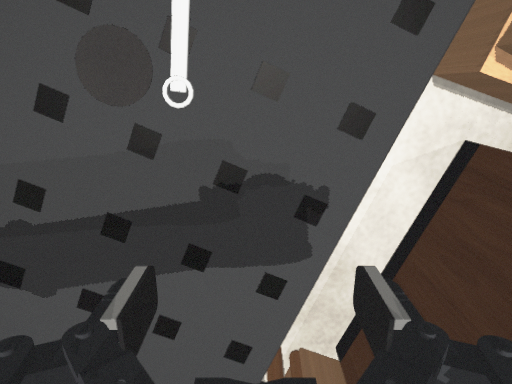

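Candidates in the top picture:
- Green block with blue plug at (280,190). This is the one meant.
- Pink block with blue plug at (221,271): look-alike.
- Green block with red plug at (188,190): leave alone.
- Green valve casting at (185,105): a different thing.
- Spanner: the yellow-handled one on the mat at (365,215). The bare wrench at (422,275) is not it.

Next is a close crop with positions.

```bash
cat > h.py <<'E'
import numpy as np, cv2
from station import bot
def load(f):
    z=np.load(f); return z['p'],z['d'],{k:z[k] for k in ("fx","fy","cx","cy","D","T")}
def K(c): return np.array([[c['fx'],0,c['cx']],[0,c['fy'],c['cy']],[0,0,1.]],float)
def rays(uv,c):
    n=cv2.undistortPoints(np.array(uv,float).reshape(-1,1,2),K(c),np.array(c['D'],float)).reshape(-1,2)
    return np.c_[n[:,0],-n[:,1],-np.ones(len(n))]
def onz(uv,c,z):
    r=rays(uv,c)@np.array(c['T'])[:3,:3].T; o=np.array(c['T'])[:3,3]
    return o+r*((z-o[2])/r[:,2])[:,None]
def cloud(d,c,u0=0,v0=0,u1=512,v1=384):
    uu,vv=np.meshgrid(np.arange(u0,u1),np.arange(v0,v1)); 
    dd=d[v0:v1,u0:u1].ravel(); uv=np.c_[uu.ravel(),vv.ravel()]
    P=rays(uv,c)*dd[:,None]; T=np.array(c['T']); return (P@T[:3,:3].T+T[:3,3]), uv, dd>0
def proj(P,c):
    T=np.array(c['T']); q=(np.atleast_2d(P)-T[:3,3])@T[:3,:3]
    q=q*[1,-1,-1]
    return cv2.projectPoints(q.reshape(-1,1,3),np.zeros(3),np.zeros(3),K(c),np.array(c['D'],float))[0].reshape(-1,2)
def snap(n,tag):
    c=bot.calibration(n); p,d=bot.read_camera(n); cv2.imwrite(f"pics/{tag}.png",p[:,:,::-1])
    np.savez(f"{tag}.npz",p=p,d=d,**{k:np.array(v) for k,v in c.items()}); return p,d,c
def rotv(o):
    from scipy.spatial.transform import Rotation as R
    w,x,y,z=o['tool_rot']; return R.from_quat([x,y,z,w])
E
python3 - <<'E'
from h import *
p,d,c=load('top0.npz')
def crop(u0,v0,u1,v1,s): return cv2.resize(p[v0:v1,u0:u1,::-1],None,fx=s,fy=s,interpolation=cv2.INTER_CUBIC)
a=crop(250,160,310,220,6); b=crop(325,170,401,275,6)
H=max(a.shape[0],b.shape[0]); o=np.zeros((H,a.shape[1]+b.shape[1],3),np.uint8); o[:a.shape[0],:a.shape[1]]=a;o[:b.shape[0],a.shape[1]:]=b
cv2.imwrite('pics/crop1.png',o[:600])
for n,uv,z in [("blueplug",(280.5,186),.113),("blk",(280,192),.055),("red",(185.5,187),.113),("pink",(220,272),.113),("matcorners",[(332,190),(371,182),(394,262),(353,268)],.004),("hand",[(355,188),(366,225)],.02),("bottle",(322,145),.14),("cap",(152,162),.02),("adapt",(239,147),.05),("wr",[(413,254),(430,295)],.005)]:
    print(n,np.round(onz(uv,c,z),3).tolist())
E
```

```text
blueplug [[0.599, -0.067, 0.113]]
blk [[0.593, -0.069, 0.055]]
red [[0.59, 0.21, 0.113]]
pink [[0.35, 0.097, 0.113]]
matcorners [[0.614, -0.237, 0.004], [0.643, -0.361, 0.004], [0.393, -0.423, 0.004], [0.371, -0.298, 0.004]]
hand [[0.619, -0.306, 0.02], [0.502, -0.337, 0.02]]
bottle [[0.717, -0.184, 0.14]]
cap [[0.689, 0.345, 0.02]]
adapt [[0.736, 0.063, 0.05]]
wr [[0.419, -0.481, 0.005], [0.299, -0.524, 0.005]]
```

View pics/crop1.png

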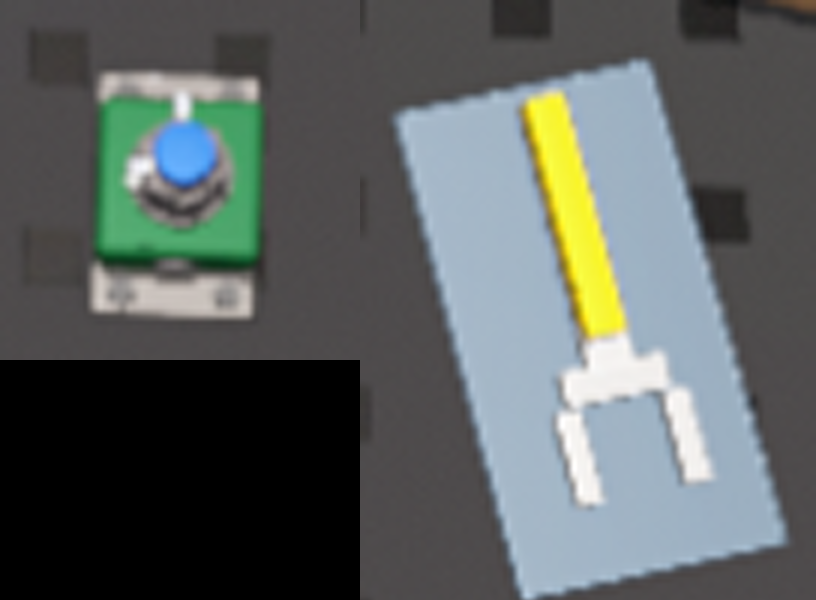

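```bash
cat >> h.py <<'E'
def st():
    o=bot.get_obs(); M=rotv(o).as_matrix()
    print('t %.2f'%o['t'],'pos',np.round(o['eef_pos']*1000,1),'jawang %.1f'%np.degrees(np.arctan2(M[1,2],M[0,2])),'q',np.round(o['q'],2),'F',np.round(o['contact_force'],1),'T',np.round(o['torque'],2),'w %.1f'%(o['gripper_width']*85.4))
    return o
def step(target,yaw=None,n=None):
    """shift in tool axes (mm) to world target m keeping/ setting vertical tool with jaw angle yaw"""
    from scipy.spatial.transform import Rotation as R
    o=bot.get_obs(); r=rotv(o); M=r.as_matrix()
    d=M.T@(np.array(target)-o['eef_pos'])*1000
    if yaw is None: yaw=np.degrees(np.arctan2(M[1,2],M[0,2]))
    a=np.radians(yaw); z=np.array([np.cos(a),np.sin(a),0]); x=np.array([0,0,-1.]); y=np.cross(z,x)
    Rt=R.from_matrix(np.c_[x,y,z]); w=(r.inv()*Rt).as_rotvec(degrees=True)/6
    print('total shift mm (tool)',np.round(d,1),'turn units',np.round(w,2)); return d,w
E
python3 - <<'E'
from h import *
o=st(); print(np.round(rotv(o).as_matrix(),4))
step([0.595,-0.15,0.25])
c=bot.calibration('wrist'); M=rotv(o).as_matrix(); print('cam in tool', np.round(M.T@(c['T'][:3,3]-o['eef_pos'])*1000,1)); print(np.round(M.T@c['T'][:3,:3],3))
E
```

```text
t 0.15 pos [ 266.9 -619.5  230.5] jawang -66.7 q [ 1.06  0.48  0.02  1.56 -0.01  1.11 -0.08] F [-0.8  0.1 -0.2] T [-0.02  0.03 -0.01] w 85.5
[[-6.000e-04  9.184e-01  3.956e-01]
 [ 1.300e-03  3.956e-01 -9.184e-01]
 [-1.000e+00 -1.000e-04 -1.400e-03]]
total shift mm (tool) [ -19.1  487.1 -301.4] turn units [ 0.   -0.01  0.  ]
cam in tool [-142.6   81.5    1.6]
[[-0.001  0.318 -0.948]
 [ 0.     0.948  0.318]
 [ 1.    -0.    -0.001]]
```

```bash
for i in 1 ; do :; done; python3 -m jog '0 34.6 -25.1 0 0 0 85;0 34.6 -25.1 0 0 0 85;0 34.6 -25.1 0 0 0 85;0 34.6 -25.1 0 0 0 85;0 34.6 -25.1 0 0 0 85'; python3 -m jog '0 34.6 -25.1 0 0 0 85;0 34.6 -25.1 0 0 0 85;0 34.6 -25.1 0 0 0 85;0 34.6 -25.1 0 0 0 85;0 34.6 -25.1 0 0 0 85'; python3 -m jog '0 34.6 -25.1 0 0 0 85;0 34.6 -25.1 0 0 0 85;0 34.6 -25.1 0 0 0 85;0 34.6 -25.1 0 0 0 85;0 34.6 -25.1 0 0 0 85'
python3 -m jog '0 0 0 -1.3 0 0 85;0 0 0 -1.3 0 0 85;0 0 0 -1.3 0 0 85;0 0 0 -1.3 0 0 85;0 0 0 -1.3 0 0 85'
python3 -m jog '0 0 0 -1.3 0 0 85;0 0 0 -1.3 0 0 85;0 0 0 -1.3 0 0 85;0 0 0 -1.3 0 0 85;0 0 0 -1.3 0 0 85'
python3 -m jog '0 0 0 -1.3 0 0 85;0 0 0 -1.3 0 0 85;0 0 0 -1.3 0 0 85;0 0 0 0 0 0 85'
python3 - <<'E'
from h import *
st(); snap('wrist','w1'); step([.595,-.068,.23],35)
E
```

```text
t: 0.65
eef_pos: [0.3768, -0.4345, 0.2311]
tool_rot: [0.591, 0.389, 0.591, -0.389]
contact_force: [0.1, -0.5, 0.8]
gripper_width: 0.996
t: 1.15
eef_pos: [0.486, -0.2509, 0.2312]
tool_rot: [0.591, 0.389, 0.591, -0.389]
contact_force: [0.9, -1.1, 0.3]
gripper_width: 0.996
t: 1.65
eef_pos: [0.5953, -0.0674, 0.2312]
tool_rot: [0.591, 0.389, 0.591, -0.389]
contact_force: [1.0, -0.1, 0.5]
gripper_width: 0.996
t: 2.15
eef_pos: [0.5945, -0.0688, 0.231]
tool_rot: [0.687, 0.167, 0.687, -0.167]
contact_force: [-0.0, 0.4, 0.1]
gripper_width: 0.995
t: 2.65
eef_pos: [0.5945, -0.0689, 0.231]
tool_rot: [0.703, -0.072, 0.704, 0.072]
contact_force: [-0.4, 0.2, 0.2]
gripper_width: 0.998
t: 3.05
eef_pos: [0.5945, -0.069, 0.2309]
tool_rot: [0.675, -0.211, 0.675, 0.211]
contact_force: [-0.1, -0.4, -0.3]
gripper_width: 0.993
t 3.05 pos [594.5 -69.  230.9] jawang 34.8 q [ 0.46  0.41 -0.58  1.71  0.25  1.09  0.4 ] F [-0.1 -0.4 -0.3] T [-0.02 -0.07 -0.01] w 84.8
total shift mm (tool) [1.  0.6 0.9] turn units [-0.08 -0.   -0.01]
```

View pics/w1.png

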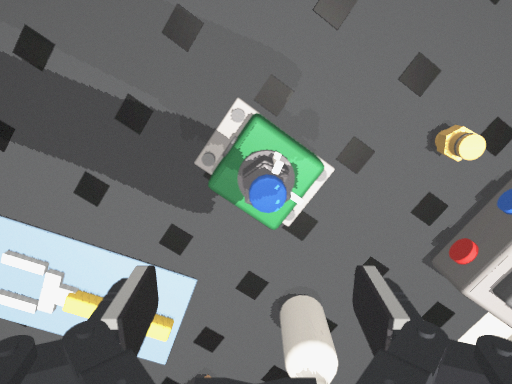

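```bash
python3 - <<'E'
from h import *
p,d,c=load('w1.npz')
cv2.imwrite('pics/w1c.png',cv2.resize(p[95:235,190:340,::-1],None,fx=4,fy=4,interpolation=cv2.INTER_CUBIC))
h=cv2.cvtColor(p,cv2.COLOR_RGB2HSV); P,uv,ok=cloud(d,c)
blue=((h[...,0]>100)&(h[...,0]<125)&(h[...,1]>140)).ravel()
m=blue&ok&(uv[:,0]>230)&(uv[:,0]<300)&(uv[:,1]>150)&(uv[:,1]<220)
print(m.sum(),P[m].mean(0),P[m].min(0),P[m].max(0))
top=m&(P[:,2]>P[m][:,2].max()-.006); print('top',P[top].mean(0),(P[top].min(0)+P[top].max(0))/2)
g=(h[...,0]>50)&(h[...,0]<90)&(h[...,1]>100); g=g.ravel()&ok&(uv[:,0]>200)&(uv[:,0]<330)
t=g&(abs(P[:,2]-.055)<.006); print('block z',np.median(P[t][:,2]))
r=cv2.minAreaRect((P[t][:,:2]*1000).astype(np.float32)); print(r)
# hull over top + nut
t2=ok&(P[:,2]>.048)&(np.hypot(P[:,0]-.597,P[:,1]+.068)<.07)
print('hist z',np.histogram(P[t2][:,2],bins=np.arange(.045,.12,.004)))
E
```

```text
1073 [ 0.60333849 -0.06572553  0.11255353] [ 0.58908656 -0.0811938   0.09343948] [ 0.61900324 -0.05209878  0.1155052 ]
top [ 0.60360515 -0.06625234  0.11288473] [ 0.6040449  -0.06669498  0.11256302]
block z 0.05486795003803302
((604.12939453125, -66.13534545898438), (83.60305786132812, 84.8695297241211), 89.7315902709961)
hist z (array([  25,  477, 4160,  281,  333,   33,   37,   34,   42,   41,  168,
        271,  402,    0,   18,   44,  580,  501]), array([0.045, 0.049, 0.053, 0.057, 0.061, 0.065, 0.069, 0.073, 0.077,
       0.081, 0.085, 0.089, 0.093, 0.097, 0.101, 0.105, 0.109, 0.113,
       0.117]))
```

View pics/w1c.png

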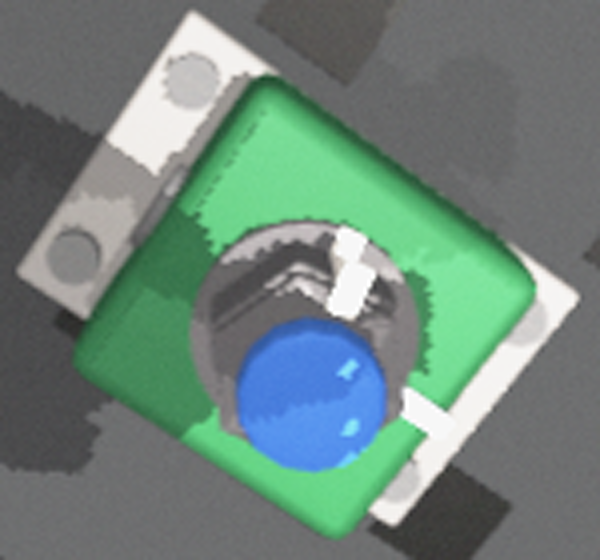

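```bash
cat >> h.py <<'E'
def mark(f,ctr=(.604,-.0663)):
    p,d,c=load(f); P,uv,ok=cloud(d,c); Q=P[:,:2]-ctr; r=np.hypot(*Q.T); V=p.reshape(-1,3).astype(int)
    w=(V.min(1)>190)&ok&(P[:,2]>.058)&(P[:,2]<.098)&(r<.03)&(r>.017)
    a=np.degrees(np.arctan2(Q[w,1],Q[w,0]))
    print('n',w.sum(),'median ang',np.median(a),'pct',np.percentile(a,[5,25,75,95]))
    for lo,hi in((.058,.064),(.064,.086),(.086,.1)):
        k=(P[w][:,2]>lo)&(P[w][:,2]<hi); 
        if k.sum(): print(lo,k.sum(),'mean xy mm',np.round(Q[w][k].mean(0)*1000,1),'ang %.1f'%np.median(a[k]))
    b=(V.min(1)>190)&ok&(abs(P[:,2]-.055)<.003)&(r<.043)&(r>.027); print('block line',np.degrees(np.arctan2(*(Q[b].mean(0)[::-1]))), b.sum())
E
python3 -c "
from h import *
mark('w1.npz')"
```

```text
n 177 median ang 98.49978190304293 pct [ 72.18201508  92.1872814  103.92446329 124.31046519]
0.058 81 mean xy mm [-0.9 22.7] ang 94.5
0.064 8 mean xy mm [-0.3 20. ] ang 91.5
0.086 88 mean xy mm [-4.2 19.5] ang 101.0
block line -1.348190856153347 83
```

```bash
python3 -c "
from h import *
step([.604,-.0667,.062],35)"
```

```text
total shift mm (tool) [169.   -3.6   9.1] turn units [-0.08 -0.   -0.01]
```

```bash
python3 -m jog '0 -3.6 9.1 0 0 0 85;34 0 0 0 0 0 85;34 0 0 0 0 0 85;34 0 0 0 0 0 85;0 0 0 0 0 0 85'; python3 -m jog '34 0 0 0 0 0 85;15 0 0 0 0 0 85;10 0 0 0 0 0 85;7 0 0 0 0 0 85;0 0 0 0 0 0 85'; python3 -c "
from h import *
st();step([.604,-.0667,.062],35)"
```

```text
t: 3.6
eef_pos: [0.6015, -0.0665, 0.1248]
tool_rot: [0.672, -0.209, 0.678, 0.211]
contact_force: [-1.5, 0.6, 0.8]
gripper_width: 1.002
t: 4.1
eef_pos: [0.6044, -0.0666, 0.0633]
tool_rot: [0.675, -0.211, 0.675, 0.211]
contact_force: [-0.7, 0.0, 0.8]
gripper_width: 0.995
t 4.10 pos [604.4 -66.6  63.3] jawang 34.7 q [ 0.38  0.62 -0.5   1.82  0.4   0.8   0.28] F [-0.7  0.   0.8] T [ 0.03  0.07 -0.01] w 85.0
total shift mm (tool) [ 1.3  0.1 -0.4] turn units [-0.05 -0.   -0.  ]
```

```bash
python3 -m jog '0 0 0 0 0 0 45;0 0 0 0 0 0 45;0 0 0 0 0 0 45;0 0 0 0 0 0 30;0 0 0 0 0 0 30' 40; python3 -m jog '0 0 0 0 0 0 30;0 0 0 0 0 0 30;0 0 0 0 0 0 30' ; python3 -c "
from h import *
st();snap('wrist','w2');mark('w2.npz',(.604,-.0667))"
```

```text
t: 4.6
eef_pos: [0.6051, -0.0665, 0.0643]
tool_rot: [0.675, -0.211, 0.674, 0.211]
contact_force: [-1.2, 0.7, 5.6]
gripper_width: 0.485
t: 4.9
eef_pos: [0.6051, -0.0665, 0.0643]
tool_rot: [0.675, -0.211, 0.674, 0.211]
contact_force: [-1.3, 0.3, 5.2]
gripper_width: 0.487
t 4.90 pos [605.1 -66.5  64.3] jawang 34.7 q [ 0.38  0.62 -0.5   1.82  0.4   0.8   0.28] F [-1.3  0.3  5.2] T [0.01 0.2  0.03] w 41.6
n 888 median ang 98.83311523732723 pct [ 87.58915092  94.11240028 103.264214   106.37391706]
0.058 267 mean xy mm [-2.2 23.5] ang 96.6
0.064 221 mean xy mm [-3.4 20.4] ang 100.0
0.086 400 mean xy mm [-3.5 21.2] ang 99.6
block line nan 0h.py:47: RuntimeWarning: Mean of empty slice.
  b=(V.min(1)>190)&ok&(abs(P[:,2]-.055)<.003)&(r<.043)&(r>.027); print('block line',np.degrees(np.arctan2(*(Q[b].mean(0)[::-1]))), b.sum())
  ret = um.true_divide(
```

View pics/w2.png

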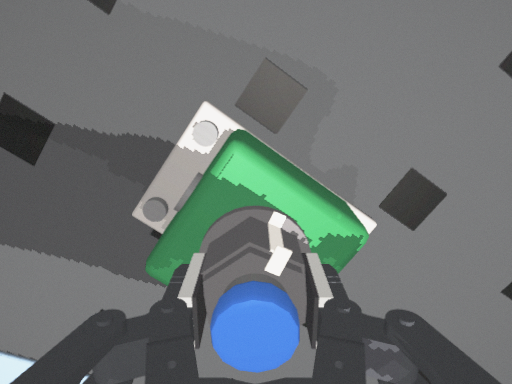

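```bash
python3 -m jog '-1 0 0 0.5 0 0 30;0 0 0 0.8 0 0 30;0 0 0 0.9 0 0 30;0 0 0 0.9 0 0 30;0 0 0 0.9 0 0 30';  python3 -c "
from h import *
st()"; python3 -m jog '0 0 0 0.9 0 0 30;0 0 0 0.5 0 0 30;0 0 0 0 0 0 30';  python3 -c "
from h import *
st()"
```

```text
t: 5.45
eef_pos: [0.6045, -0.0667, 0.0644]
tool_rot: [0.704, -0.065, 0.704, 0.065]
contact_force: [0.2, 0.2, -0.4]
gripper_width: 0.487
t 5.45 pos [604.5 -66.7  64.4] jawang 10.5 q [ 0.31  0.6  -0.4   1.83  0.32  0.78 -0.08] F [ 0.2  0.2 -0.4] T [-0.06 -0.06  0.1 ] w 41.6
t: 5.75
eef_pos: [0.6043, -0.0667, 0.0644]
tool_rot: [0.707, -0.014, 0.707, 0.014]
contact_force: [-0.7, -1.1, -0.4]
gripper_width: 0.487
t 5.75 pos [604.3 -66.7  64.4] jawang 2.3 q [ 0.28  0.59 -0.37  1.83  0.29  0.77 -0.2 ] F [-0.7 -1.1 -0.4] T [-0.03 -0.03 -0.07] w 41.6
```

```bash
for k in 1; do python3 -m jog '0 0 0 0.4 0 0 30;0 0 0 0 0 0 30';  python3 -c "
from h import *
st()"; python3 -m jog '0 0 0 0.4 0 0 30;0 0 0 0 0 0 30';  python3 -c "
from h import *
st()"; python3 -m jog '0 0 0 0.3 0 0 30;0 0 0 0 0 0 30';  python3 -c "
from h import *
st()"; done
```

```text
t: 5.95
eef_pos: [0.6043, -0.0667, 0.0644]
tool_rot: [0.707, 0.0, 0.707, -0.0]
contact_force: [-0.8, -0.5, 1.1]
gripper_width: 0.487
t 5.95 pos [604.3 -66.7  64.4] jawang -0.1 q [ 0.27  0.59 -0.36  1.83  0.28  0.77 -0.23] F [-0.8 -0.5  1.1] T [-0.07  0.06 -0.09] w 41.6
t: 6.15
eef_pos: [0.6042, -0.0667, 0.0644]
tool_rot: [0.707, 0.015, 0.707, -0.015]
contact_force: [-0.0, -0.3, 3.0]
gripper_width: 0.485
t 6.15 pos [604.2 -66.7  64.4] jawang -2.4 q [ 0.27  0.59 -0.35  1.83  0.28  0.77 -0.27] F [-0.  -0.3  3. ] T [-0.12  0.15 -0.09] w 41.4
t: 6.35
eef_pos: [0.6042, -0.0667, 0.0644]
tool_rot: [0.707, 0.027, 0.707, -0.027]
contact_force: [-2.1, -1.3, 3.1]
gripper_width: 0.481
t 6.35 pos [604.2 -66.7  64.4] jawang -4.3 q [ 0.26  0.59 -0.34  1.83  0.27  0.77 -0.3 ] F [-2.1 -1.3  3.1] T [-0.15  0.24 -0.11] w 41.1
```

```bash
python3 -m jog '0 0 0 0.4 0 0 30;0 0 0 0 0 0 30;0 0 0 0 0 0 30';  python3 -c "
from h import *
st();snap('wrist','w3');mark('w3.npz',(.6042,-.0667))"
```

```text
t: 6.65
eef_pos: [0.6042, -0.0667, 0.0644]
tool_rot: [0.706, 0.041, 0.706, -0.041]
contact_force: [-1.5, -0.5, 3.9]
gripper_width: 0.483
t 6.65 pos [604.2 -66.7  64.4] jawang -6.6 q [ 0.25  0.59 -0.33  1.83  0.26  0.77 -0.33] F [-1.5 -0.5  3.9] T [-0.16  0.48  0.21] w 41.2
n 845 median ang 58.17402476117994 pct [50.27966404 53.81750601 62.25799351 65.18815334]
0.058 221 mean xy mm [12.9 19.9] ang 57.4
0.064 213 mean xy mm [11.4 17.5] ang 58.3
0.086 411 mean xy mm [11.4 18.4] ang 58.2
block line -0.4649531293867407 328
```

View pics/w3.png

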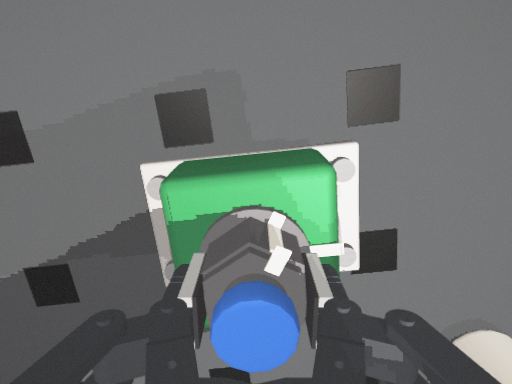

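```bash
python3 -m jog '0 0 0 0 0 0 60;0 0 0 0 0 0 85;0 0 0 0 0 0 85;-5 0 0 0 0 0 85;-20 0 0 0 0 0 85'; python3 -m jog '-40 0 0 0 0 0 85;-40 0 0 0 0 0 85;-40 0 0 0 0 0 85;-20 0 0 0 0 0 85;0 0 0 0 0 0 85';  python3 -c "
from h import *
st();p,d,c=snap('wrist','w4');mark('w4.npz',(.6042,-.0667))
cv2.imwrite('pics/w4c.png',cv2.resize(p[95:235,170:320,::-1],None,fx=4,fy=4,interpolation=cv2.INTER_CUBIC))
step([.52,-.333,.22],-75)"
```

```text
t: 7.2
eef_pos: [0.6028, -0.0665, 0.0879]
tool_rot: [0.705, 0.041, 0.707, -0.041]
contact_force: [-0.4, -0.2, 0.1]
gripper_width: 0.994
t: 7.7
eef_pos: [0.6065, -0.0664, 0.2337]
tool_rot: [0.708, 0.041, 0.703, -0.041]
contact_force: [0.7, -1.1, -1.4]
gripper_width: 0.994
t 7.70 pos [606.5 -66.4 233.7] jawang -6.7 q [ 0.3   0.39 -0.38  1.7   0.16  1.07 -0.25] F [ 0.7 -1.1 -1.4] T [-0.01 -0.    0.03] w 84.9
n 291 median ang 51.79431593071187 pct [-19.13001346   3.45997194  60.99115988  86.33341243]
0.058 133 mean xy mm [18.8  8. ] ang 27.5
0.064 5 mean xy mm [14.2 15. ] ang 44.3
0.086 153 mean xy mm [11.1 13.9] ang 56.5
block line -1.2206700623516409 121
total shift mm (tool) [  11.  -274.6  -53.7] turn units [11.38  0.03 -0.02]
```

View pics/w4c.png

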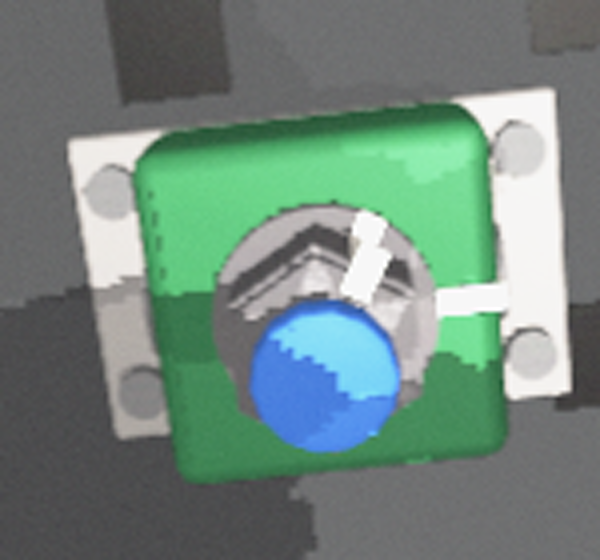

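```bash
python3 -m jog '0 -34 -6.7 0 0 0 85;0 -34 -6.7 0 0 0 85;0 -34 -6.7 0 0 0 85;0 -34 -6.7 0 0 0 85;0 -34 -6.7 0 0 0 85'; python3 -m jog '0 -34 -6.7 0 0 0 85;0 -34 -6.7 0 0 0 85;0 -34 -6.7 0 0 0 85;0 0 0 1.28 0 0 85;0 0 0 1.28 0 0 85'; python3 -m jog '0 0 0 1.28 0 0 85;0 0 0 1.28 0 0 85;0 0 0 1.28 0 0 85;0 0 0 1.28 0 0 85;0 0 0 1.28 0 0 85'; python3 -m jog '0 0 0 1.28 0 0 85;0 0 0 1.2 0 0 85;0 0 0 0 0 0 85;0 0 0 0 0 0 85';python3 -c "
from h import *
st();p,d,c=snap('wrist','w5')"
```

```text
t: 8.25
eef_pos: [0.5497, -0.2325, 0.2277]
tool_rot: [0.705, 0.041, 0.707, -0.041]
contact_force: [0.1, -1.1, 0.5]
gripper_width: 0.998
t: 8.75
eef_pos: [0.5176, -0.3319, 0.2273]
tool_rot: [0.692, 0.138, 0.695, -0.138]
contact_force: [0.4, 1.4, 0.4]
gripper_width: 0.996
t: 9.25
eef_pos: [0.5185, -0.33, 0.2275]
tool_rot: [0.609, 0.358, 0.611, -0.358]
contact_force: [0.3, 0.0, -0.0]
gripper_width: 0.993
t: 9.65
eef_pos: [0.5189, -0.3302, 0.2282]
tool_rot: [0.56, 0.431, 0.561, -0.431]
contact_force: [0.6, -0.2, 0.0]
gripper_width: 0.996
t 9.65 pos [ 518.9 -330.2  228.2] jawang -75.1 q [ 0.5   0.38 -0.05  1.7   0.02  1.06 -0.87] F [ 0.6 -0.2  0. ] T [ 0.01 -0.02  0.03] w 85.1
```

View pics/w5.png

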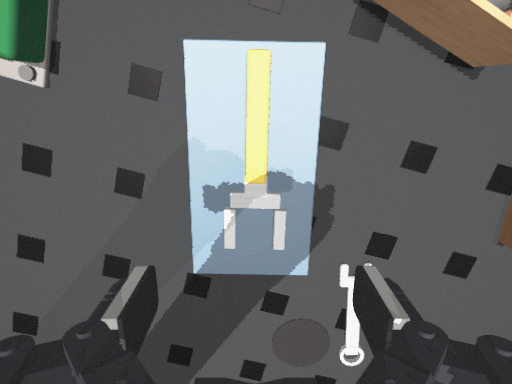

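```bash
cat >> h.py <<'E'
def spanner(f,zh=.024):
    p,d,c=load(f); h=cv2.cvtColor(p,cv2.COLOR_RGB2HSV); P,uv,ok=cloud(d,c)
    y=((h[...,0]>22)&(h[...,0]<36)&(h[...,1]>110)&(h[...,2]>60)).astype(np.uint8)
    n,l,s,_=cv2.connectedComponentsWithStats(y); k=1+np.argmax(s[1:,4]); m=(l.ravel()==k)&ok
    z=np.median(P[m][:,2]); m&=abs(P[m.nonzero()[0][0]][2]*0+P[:,2]-z)<.004
    r=cv2.minAreaRect((P[m][:,:2]*1000).astype(np.float32)); b=cv2.boxPoints(r)
    e=[(b[i]+b[(i+1)%4])/2 for i in range(4)]
    print('top z',z,'rect',r,'short-edge mids:'); 
    L=[np.linalg.norm(b[i]-b[(i+1)%4]) for i in range(4)]
    for i in range(4):
        if L[i]<60: print(np.round(e[i],1))
    q=P[m][:,:2]; w=q-q.mean(0); u=np.linalg.svd(w,full_matrices=False)[2][0]; print('pca ang',np.degrees(np.arctan2(u[1],u[0])))
E
python3 - <<'E'
from h import *
spanner('w5.npz')
p,d,c=load('w5.npz')
cv2.imwrite('pics/w5c.png',cv2.resize(p[40:285,180:335,::-1],None,fx=2.4,fy=2.4,interpolation=cv2.INTER_CUBIC))
print(np.round(onz([(229.5,249),(280,250),(236,209),(274,209),(229,192),(281,193)],c,.014)*1000,1))
P,uv,ok=cloud(d,c); 
for u,v in((230,235),(279,235),(255,200)): print(P.reshape(384,512,3)[v,u])
E
```

```text
top z 0.02366231606674396 rect ((511.01177978515625, -340.473876953125), (12.513265609741211, 27.37272834777832), 60.832908630371094) short-edge mids:
[ 508.  -345.9]
[ 523.  -347.1]
[ 514.1 -335. ]
[ 499.1 -333.8]
pca ang 142.49343484228845
[[ 416.6 -328.6   14. ]
 [ 430.3 -385.1   14. ]
 [ 466.1 -324.    14. ]
 [ 476.9 -364.7   14. ]
 [ 483.3 -311.9   14. ]
 [ 496.8 -366.9   14. ]]
[ 0.43406051 -0.32496486  0.01450261]
[ 0.44803095 -0.37880849  0.01374119]
[ 0.48173197 -0.34162732  0.01413664]
```

View pics/w5c.png

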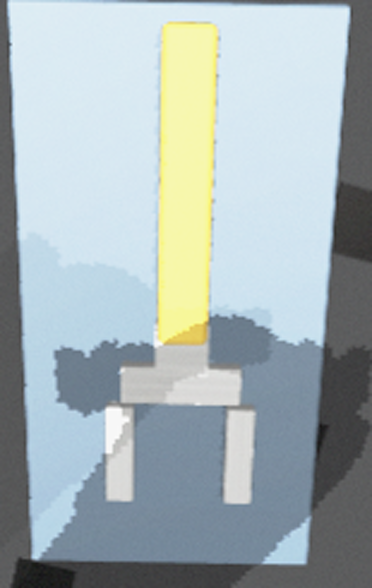

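```bash
sed -i 's/(h\[...,1\]>110)&(h\[...,2\]>60)/(h[...,1]>SAT)\&(h[...,2]>60)/; s/def spanner(f,zh=.024)/def spanner(f,SAT=70)/' h.py
python3 - <<'E'
from h import *
spanner('w5.npz')
p,d,c=load('w5.npz')
def f(x,y): return (180+x/2.4-.3,40+y/2.4-.3)
W=onz([f(133,405),f(133,500),f(223,405),f(226,500),f(106,500),f(251,500),f(106,405),f(254,405)],c,.014)*1000
print(np.round(W,1))
a=(W[0]+W[2])/2; b=(W[1]+W[3])/2; print('mouth mids',a,b,np.degrees(np.arctan2(*(a-b)[[1,0]])))
a=(W[6]+W[7])/2; b=(W[4]+W[5])/2; print('outer mids',a,b,np.degrees(np.arctan2(*(a-b)[[1,0]])))
E
```

```text
top z 0.023875514757927818 rect ((565.4490966796875, -321.4625549316406), (129.93528747558594, 21.68906593322754), 13.511420249938965) short-edge mids:
[ 502.3 -336.6]
[ 628.6 -306.3]
pca ang -166.67488113608272
[[ 466.5 -322.9   14. ]
 [ 419.4 -334.5   14. ]
 [ 477.2 -363.    14. ]
 [ 430.9 -377.6   14. ]
 [ 416.1 -322.    14. ]
 [ 434.  -389.2   14. ]
 [ 463.3 -310.9   14. ]
 [ 480.8 -376.8   14. ]]
mouth mids [ 471.82694915 -342.96286303   14.        ] [ 425.14315758 -356.06643924   14.        ] 15.678789193458996
outer mids [ 472.06511023 -343.85206239   14.        ] [ 425.02713344 -355.60044014   14.        ] 14.023498601822698
```

```bash
python3 -c "
from h import *
step([.5508,-.325,.007],-76.6)"
```

```text
total shift mm (tool) [221.4  32.3   3.3] turn units [ 0.24 -0.01  0.01]
```

```bash
python3 -m jog '0 32.2 3.4 0 0 0 85;0 0 0 0.24 0 0 85;40 0 0 0 0 0 85;40 0 0 0 0 0 85;40 0 0 0 0 0 85'; python3 -m jog '40 0 0 0 0 0 75;25 0 0 0 0 0 60;15 0 0 0 0 0 50;10 0 0 0 0 0 50;0 0 0 0 0 0 50'; python3 -c "
from h import *
st();step([.5508,-.325,.007],-76.6)"
```

```text
t: 10.2
eef_pos: [0.5511, -0.3257, 0.108]
tool_rot: [0.555, 0.439, 0.554, -0.439]
contact_force: [0.7, -0.2, 0.3]
gripper_width: 0.993
t: 10.7
eef_pos: [0.551, -0.3255, 0.0187]
tool_rot: [0.554, 0.439, 0.555, -0.439]
contact_force: [0.3, 0.2, 0.7]
gripper_width: 0.584
t 10.70 pos [ 551.  -325.5   18.7] jawang -76.8 q [ 0.47  0.67 -0.05  1.78  0.05  0.69 -0.94] F [0.3 0.2 0.7] T [ 0.02 -0.01 -0.03] w 49.9
total shift mm (tool) [11.7 -0.1 -0.6] turn units [-0.03 -0.01  0.01]
```

```bash
python3 -m jog '6 0 0 0 0 0 50;5 0 0 0 0 0 40;0 0 0 0 0 0 30;0 0 0 0 0 0 15;0 0 0 0 0 0 15' 40; python3 -m jog '0 0 0 0 0 0 5;0 0 0 0 0 0 5;0 0 0 0 0 0 5' 110; python3 -c "
from h import *
st()";python3 -m jog '-3 0 0 0 0 0 5;-7 0 0 0 0 0 5;-20 0 0 0 0 0 5;-30 0 0 0 0 0 5;-30 0 0 0 0 0 5';python3 -m jog '-30 0 0 0 0 0 5;-30 0 0 0 0 0 5;-20 0 0 0 0 0 5;-10 0 0 0 0 0 5;0 0 0 0 0 0 5'; python3 -c "
from h import *
st();snap('wrist','w6');snap('side','s6')"
```

```text
t: 11.2
eef_pos: [0.5517, -0.3254, 0.0088]
tool_rot: [0.554, 0.439, 0.554, -0.439]
contact_force: [0.1, 1.3, 3.6]
gripper_width: 0.246
t: 11.5
eef_pos: [0.5518, -0.3256, 0.0091]
tool_rot: [0.555, 0.439, 0.554, -0.439]
contact_force: [-1.9, 2.2, 5.5]
gripper_width: 0.226
t 11.50 pos [ 551.8 -325.6    9.1] jawang -76.8 q [ 0.47  0.69 -0.05  1.78  0.05  0.67 -0.94] F [-1.9  2.2  5.5] T [ 0.45  0.26 -0.  ] w 19.3
t: 12.0
eef_pos: [0.5506, -0.3255, 0.0987]
tool_rot: [0.554, 0.439, 0.555, -0.439]
contact_force: [0.7, 0.6, -3.8]
gripper_width: 0.224
t: 12.5
eef_pos: [0.5518, -0.3261, 0.1895]
tool_rot: [0.555, 0.439, 0.553, -0.439]
contact_force: [0.5, -0.0, -2.9]
gripper_width: 0.223
t 12.50 pos [ 551.8 -326.1  189.5] jawang -76.8 q [ 0.47  0.46 -0.05  1.68  0.03  1.   -0.93] F [ 0.5 -0.  -2.9] T [-0.01 -0.22 -0.02] w 19.1
```

View pics/w6.png

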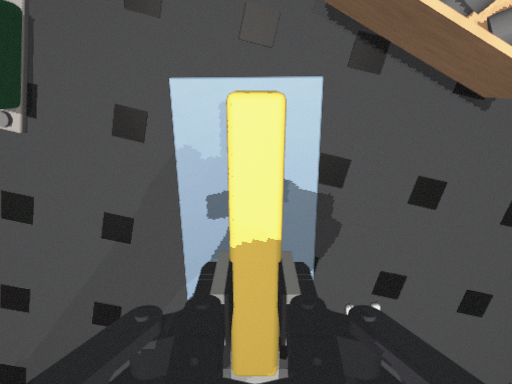

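View pics/s6.png

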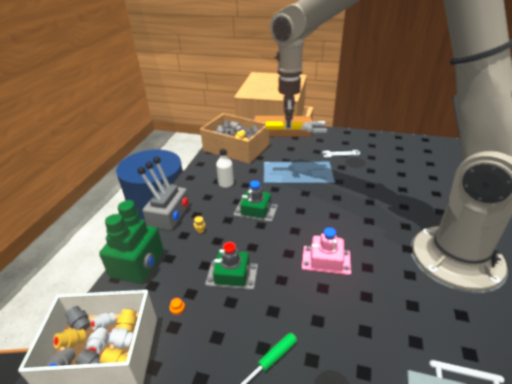

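```bash
cat >> h.py <<'E'
def held(f,SAT=70):
    """held spanner handle top in the tool frame of the current pose"""
    o=bot.get_obs(); M=rotv(o).as_matrix()
    p,d,c=load(f); h=cv2.cvtColor(p,cv2.COLOR_RGB2HSV); P,uv,ok=cloud(d,c)
    T=(P-o['eef_pos'])@M*1000
    y=((h[...,0]>18)&(h[...,0]<36)&(h[...,1]>SAT)&(h[...,2]>60)).ravel()&ok&(abs(T[:,2])<25)&(T[:,0]>-60)&(T[:,0]<30)
    Q=T[y]; 
    far=Q[:,1].max(); print('n',y.sum(),'handle y range',Q[:,1].min(),np.percentile(Q[:,1],99.5))
    k=Q[:,1]>15; A=np.c_[Q[k][:,1],np.ones(k.sum())]
    # robust top
    s=np.linalg.lstsq(A,Q[k][:,0],rcond=None)[0]; print('x(top) = %.2f + %.4f*y'%(s[1],s[0]),'resid',np.std(A@s-Q[k][:,0]))
    ys=np.arange(16,76,4); mid=[]
    for a in ys:
        kk=k&(abs(Q[:,1]-a)<2)
        if kk.sum()>5: mid.append((a,(Q[kk][:,2].min()+Q[kk][:,2].max())/2))
    mid=np.array(mid); f1=np.polyfit(mid[:,0],mid[:,1],1); print('z(mid)= %.2f + %.4f*y'%(f1[1],f1[0]),' => heading rel. tool y (deg cw+ about x) %.2f'%np.degrees(np.arctan(f1[0])))
E
python3 -c "
from h import *
held('w6.npz')"
```

```text
n 14698 handle y range -49.356564236133146 80.0176697754553
x(top) = -17.17 + -0.0059*y resid 0.7988073239089121
z(mid)= 2.49 + 0.0061*y  => heading rel. tool y (deg cw+ about x) 0.35
```

```bash
python3 - <<'E'
from h import *
for f,pos,ja in (('w2.npz',(.6051,-.0665,.0643),34.7),('w3.npz',(.6042,-.0667,.0644),-6.6),('w4.npz',(.6065,-.0664,.2337),-6.7),('w1.npz',(.5945,-.069,.2309),34.8)):
    p,d,c=load(f); h=cv2.cvtColor(p,cv2.COLOR_RGB2HSV); P,uv,ok=cloud(d,c)
    m=((h[...,0]>100)&(h[...,0]<125)&(h[...,1]>140)).ravel()&ok&(abs(P[:,2]-.113)<.005)&(np.hypot(P[:,0]-.604,P[:,1]+.066)<.03)
    (x,y),r=cv2.minEnclosingCircle((P[m][:,:2]*1000).astype(np.float32))
    a=np.radians(ja); z=np.array([np.cos(a),np.sin(a)]); yy=np.array([-z[1],z[0]]); dd=np.array([x,y])-np.array(pos[:2])*1000
    print(f,'plug',round(x,1),round(y,1),'r',round(r,1),'tool y %.1f z %.1f'%(dd@yy,dd@z),'z',P[m][:,2].mean(), 'n',m.sum())
E
```

```text
w2.npz plug 603.9 -66.7 r 15.6 tool y 0.5 z -1.0 z 0.11260729339039677 n 5759
w3.npz plug 604.7 -66.5 r 15.8 tool y 0.3 z 0.5 z 0.11255879397971073 n 5749
w4.npz plug 604.6 -66.7 r 15.4 tool y -0.5 z -1.9 z 0.11270931170389387 n 691
w1.npz plug 604.0 -66.8 r 15.0 tool y -3.6 z 9.1 z 0.11282265589281522 n 1034
```

```bash
python3 - <<'E'
from h import *
o=bot.get_obs(); M=rotv(o).as_matrix()
p,d,c=load('w6.npz'); h=cv2.cvtColor(p,cv2.COLOR_RGB2HSV); P,uv,ok=cloud(d,c)
T=(P-o['eef_pos'])@M*1000
y=((h[...,0]>18)&(h[...,0]<36)&(h[...,1]>70)&(h[...,2]>60)).ravel()&ok&(abs(T[:,2])<25)
top=y&(abs(T[:,0]+17.2)<3)
for a in range(-40,80,10):
    k=top&(abs(T[:,1]-a)<3); print(a,k.sum(),np.round(np.percentile(T[k][:,2],[0.5,5,50,95,99.5]),1),'x',round(np.median(T[k][:,0]),1))
E
```

```text
-40 477 [-8.6 -7.5  2.2 12.  13. ] x -16.8
-30 524 [-8.4 -7.4  2.6 12.3 13.3] x -16.9
-20 509 [-7.8 -6.8  2.6 12.1 13.1] x -16.9
-10 514 [-7.  -6.2  2.6 11.4 12.3] x -17.1
0 551 [-6.9 -6.   2.6 11.2 12.1] x -17.2
10 602 [-7.9 -6.6  2.6 11.8 12.8] x -17.3
20 673 [-8.2 -7.2  2.6 12.1 13.1] x -17.4
30 722 [-7.9 -7.   2.6 12.3 13.2] x -17.4
40 784 [-8.1 -7.1  2.6 12.4 13.5] x -17.5
50 847 [-7.9 -6.9  2.6 12.3 13.6] x -17.6
60 905 [-7.9 -6.7  3.  12.4 13.6] x -17.7
70 988 [-7.7 -6.7  3.  12.5 13.5] x -17.8
```

```bash
python3 - <<'E'
from h import *
for i in range(3):
    o=bot.get_obs(); c=bot.calibration('wrist'); M=rotv(o).as_matrix(); print(np.round(M.T@(c['T'][:3,3]-o['eef_pos'])*1000,2),np.round((M.T@c['T'][:3,:3])[2],4), np.round(o['eef_pos']*1000,2),np.round(M[:,0],4))
for f,pos,ja in (('w2.npz',(.6051,-.0665,.0643),34.7),('w3.npz',(.6042,-.0667,.0644),-6.6),('w4.npz',(.6065,-.0664,.2337),-6.7),('w1.npz',(.5945,-.069,.2309),34.8),('w6.npz',(.5518,-.3261,.1895),-76.8)):
    p,d,c=load(f);a=np.radians(ja); z=np.array([np.cos(a),np.sin(a)]); yy=np.array([-z[1],z[0]]);dd=(c['T'][:3,3]-pos)*1000
    print(f,'cam y %.1f z %.1f x %.1f'%(dd[:2]@yy,dd[:2]@z,dd[2]))
E
```

```text
[-142.63   81.76    1.61] [ 1.e+00 -1.e-04 -6.e-04] [ 550.61 -325.29  187.09] [-1.7e-03  8.0e-04 -1.0e+00]
[-142.63   81.76    1.61] [ 1.e+00 -1.e-04 -6.e-04] [ 550.61 -325.29  187.09] [-1.7e-03  8.0e-04 -1.0e+00]
[-142.63   81.76    1.61] [ 1.e+00 -1.e-04 -6.e-04] [ 550.61 -325.29  187.09] [-1.7e-03  8.0e-04 -1.0e+00]
w2.npz cam y 80.6 z -0.9 x 142.6
w3.npz cam y 80.4 z 0.5 x 142.6
w4.npz cam y 80.3 z -0.6 x 142.6
w1.npz cam y 80.3 z -0.5 x 142.7
w6.npz cam y 81.6 z 1.3 x 142.8
```

```bash
sed -i "s/^    o=bot.get_obs(); M=rotv(o).as_matrix()\n    p,d,c=load(f); h=cv2/&/" h.py; python3 - <<'E'
s=open('h.py').read()
i=s.index('def held'); a,b=s[:i],s[i:]
b=b.replace("o=bot.get_obs(); M=rotv(o).as_matrix()\n    p,d,c=load(f);","p,d,c=load(f); Rct=np.array([[0,.3176,-.9482],[0,.9482,.3176],[1,0,0]]); M=c['T'][:3,:3]@Rct.T; o={'eef_pos':c['T'][:3,3]-M@np.array([-.14263,.08176,.00161])};")
open('h.py','w').write(a+b)
E
python3 -c "
from h import *
held('w6.npz'); st(); snap('wrist','w7'); held('w7.npz'); st(); 
step([.5508,-.325,.19],-76.6)
"
```

```text
n 14698 handle y range -50.34678923838511 79.02638285799787
x(top) = -14.76 + -0.0024*y resid 0.7990475844611334
z(mid)= 1.36 + 0.0082*y  => heading rel. tool y (deg cw+ about x) 0.47
t 12.60 pos [ 550.6 -325.3  187.1] jawang -76.8 q [ 0.47  0.46 -0.05  1.68  0.03  1.   -0.93] F [-1.1  0.4 -4.7] T [ 0.03 -0.15 -0.02] w 18.8
n 14715 handle y range -50.28878992947161 79.02064669338479
x(top) = -14.76 + -0.0022*y resid 0.7921169809117957
z(mid)= 1.38 + 0.0081*y  => heading rel. tool y (deg cw+ about x) 0.47
t 12.65 pos [ 550.4 -325.2  186.6] jawang -76.8 q [ 0.47  0.46 -0.05  1.68  0.03  1.   -0.93] F [-1.2 -1.  -3.9] T [ 0.06 -0.09 -0.05] w 19.6
total shift mm (tool) [-3.4  0.4 -0.1] turn units [-0.03 -0.02  0.02]
```

```bash
python3 -m jog '0 6 -14 0 0 0 5;0 12 -28 0 0 0 5;0 14 -33 0 0 0 5;0 14 -33 0 0 0 5;0 14 -33 0 0 0 5'; python3 -m jog '0 14 -33 0 0 0 5;0 14 -33 0 0 0 5;0 14 -33 0 0 0 5;0 14 -33 0 0 0 5;0 14 -33 0 0 0 5';  python3 -m jog '0 10.5 -24 0 0 0 5;0 6 -13 0 0 0 5;0 0 0 -0.5 0 0 5;0 0 0 -1 0 0 5;0 0 0 -1.1 0 0 5';python3 -m jog '0 0 0 -1.2 0 0 5;0 0 0 -1.2 0 0 5;0 0 0 -1.2 0 0 5;0 0 0 -1.2 0 0 5;0 0 0 -1.2 0 0 5';python3 -m jog '0 0 0 -1.2 0 0 5;0 0 0 -1.1 0 0 5;0 0 0 -0.6 0 0 5;0 0 0 -0.4 0 0 5;0 0 0 0 0 0 5';python3 -m jog '0 0 0 0 0 0 5;0 0 0 0 0 0 5'; python3 -c "
from h import *
st(); snap('wrist','w8'); held('w8.npz'); 
step([.6149,.0412,.13],-5.5); snap('side','s8'); p,d,c=snap('top','t8')
cv2.imwrite('pics/t8c.png',cv2.resize(p[120:260,210:350,::-1],None,fx=4,fy=4,interpolation=cv2.INTER_CUBIC))
"
```

```text
t: 13.15
eef_pos: [0.5771, -0.1717, 0.1872]
tool_rot: [0.554, 0.439, 0.555, -0.439]
contact_force: [0.4, 0.0, -3.9]
gripper_width: 0.225
t: 13.65
eef_pos: [0.6071, 0.0049, 0.1874]
tool_rot: [0.554, 0.439, 0.555, -0.439]
contact_force: [1.4, 0.2, -4.2]
gripper_width: 0.227
t: 14.15
eef_pos: [0.6148, 0.0415, 0.1875]
tool_rot: [0.609, 0.358, 0.61, -0.359]
contact_force: [-0.1, -0.4, -4.1]
gripper_width: 0.224
t: 14.65
eef_pos: [0.6148, 0.0412, 0.1875]
tool_rot: [0.69, 0.152, 0.691, -0.153]
contact_force: [-0.2, 0.3, -4.1]
gripper_width: 0.227
t: 15.15
eef_pos: [0.6149, 0.0411, 0.1875]
tool_rot: [0.706, 0.033, 0.707, -0.034]
contact_force: [0.0, -0.5, -4.6]
gripper_width: 0.224
t: 15.35
eef_pos: [0.6153, 0.0416, 0.188]
tool_rot: [0.706, 0.033, 0.707, -0.034]
contact_force: [0.3, 0.4, -3.5]
gripper_width: 0.221
t 15.35 pos [615.3  41.6 188. ] jawang -5.4 q [ 0.15  0.46 -0.42  1.72  0.21  1.01 -0.45] F [ 0.3  0.4 -3.5] T [ 0.15 -0.07  0.02] w 18.9
n 14876 handle y range -50.70250967256611 79.35453160099195
x(top) = -14.95 + 0.0027*y resid 1.0590996324322242
z(mid)= 1.19 + 0.0091*y  => heading rel. tool y (deg cw+ about x) 0.52
total shift mm (tool) [58.1 -0.6 -0.4] turn units [ 0.01 -0.    0.  ]
```

View pics/w8.png

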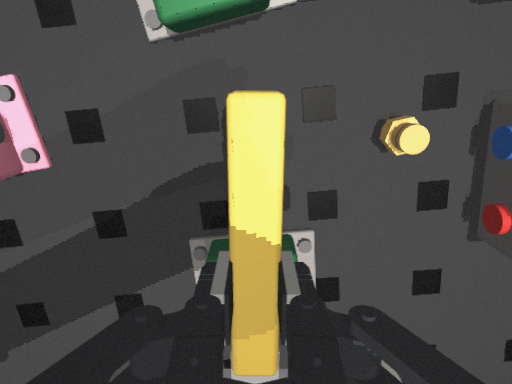

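View pics/t8c.png

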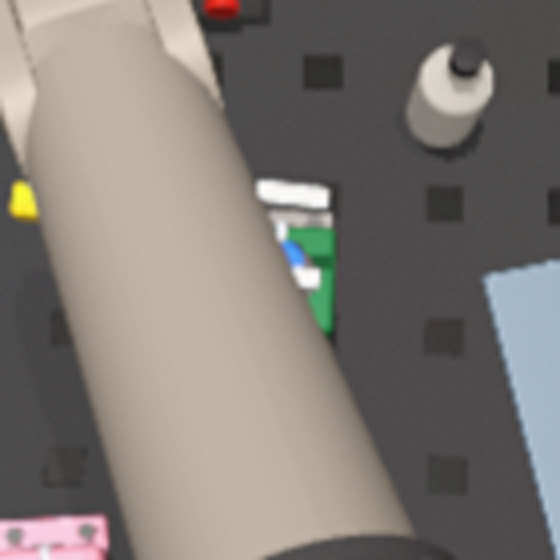

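View pics/s8.png

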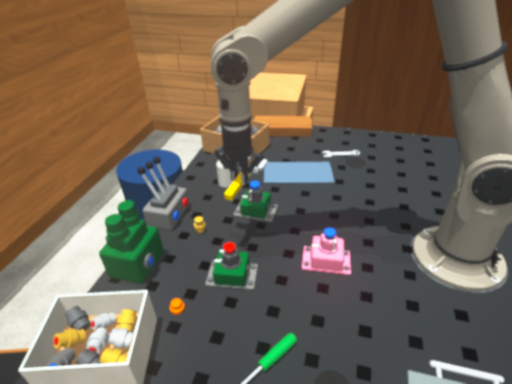

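```bash
python3 - <<'E'
from h import *
p,d,c=load('t8.npz')
cv2.imwrite('pics/t8d.png',cv2.resize(p[155:200,265:305,::-1],None,fx=13,fy=13,interpolation=cv2.INTER_NEAREST))
P,uv,ok=cloud(d,c,265,155,305,200); Z=P[:,2]; V=p[155:200,265:305].reshape(-1,3).astype(int)
m=ok&(Z>.165)&(Z<.21)&(V.min(1)>150)
for k in (m&(uv[:,1]<175), m&(uv[:,1]>180)): print(k.sum(),P[k].mean(0),P[k].min(0),P[k].max(0))
E
```

```text
76 [ 0.63050037 -0.0704931   0.19252691] [ 0.62328763 -0.09207381  0.18957197] [ 0.63779077 -0.04845684  0.19557374]
22 [ 0.57359766 -0.08109583  0.19234219] [ 0.56843575 -0.08738528  0.19006939] [ 0.57910196 -0.07366502  0.19532639]
```

View pics/t8d.png

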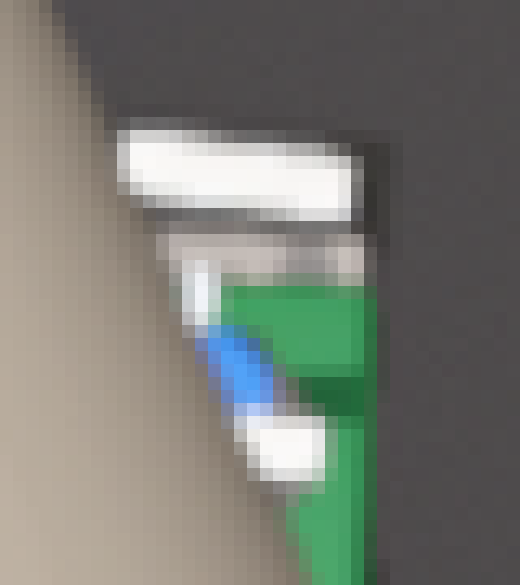

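```bash
python3 - <<'E'
from h import *
p,d,c=load('top0.npz'); h=cv2.cvtColor(p,cv2.COLOR_RGB2HSV); P,uv,ok=cloud(d,c)
m=((h[...,0]>100)&(h[...,0]<125)&(h[...,1]>140)).ravel()&ok&(abs(P[:,2]-.113)<.006)&(np.hypot(P[:,0]-.604,P[:,1]+.066)<.03)
print(m.sum(),P[m].mean(0),(P[m].min(0)+P[m].max(0))/2)
g=((h[...,0]>50)&(h[...,0]<90)&(h[...,1]>100)).ravel()&ok&(abs(P[:,2]-.055)<.004)&(np.hypot(P[:,0]-.604,P[:,1]+.066)<.08)
print(cv2.minAreaRect((P[g][:,:2]*1000).astype(np.float32)))
E
```

```text
76 [ 0.60124227 -0.06720777  0.11284691] [ 0.60122924 -0.06743138  0.11281717]
((600.3895263671875, -67.05011749267578), (82.18389892578125, 83.18107604980469), 0.666933536529541)
```

```bash
python3 -m jog '10 0 -1 0 0 0 5;20 0 0 0 0 0 5;20 0 0 0 0 0 5;15 0 0 0 0 0 5;10 0 0 0 0 0 5'; python3 -m jog '8 0 0 0 0 0 5;4 0 0 0 0 0 5;0 0 0 0 0 0 5' ; python3 -c "
from h import *
st(); snap('side','s9')
p,d,c=load('s9.npz')
cv2.imwrite('pics/s9c.png',cv2.resize(p[140:240,200:300,::-1],None,fx=6,fy=6,interpolation=cv2.INTER_CUBIC))
"
```

```text
t: 16.0
eef_pos: [0.6137, 0.0417, 0.1115]
tool_rot: [0.706, 0.033, 0.707, -0.033]
contact_force: [-0.5, -0.2, -3.4]
gripper_width: 0.228
t: 16.3
eef_pos: [0.6145, 0.0419, 0.1011]
tool_rot: [0.706, 0.033, 0.706, -0.033]
contact_force: [-0.2, 0.3, -5.0]
gripper_width: 0.226
t 16.30 pos [614.5  41.9 101.1] jawang -5.4 q [ 0.12  0.56 -0.39  1.79  0.27  0.85 -0.49] F [-0.2  0.3 -5. ] T [ 0.13 -0.05  0.01] w 19.3
```

View pics/s9c.png

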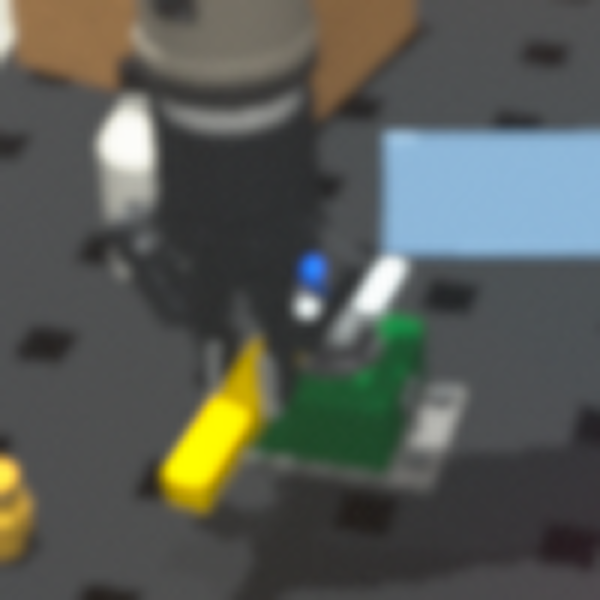

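```bash
python3 -m jog '3 0 0 0 0 0 5;3 0 0 0 0 0 5;3 0 0 0 0 0 5;0 0 0 0 0 0 5'; python3 -c "
from h import *
st()"; python3 -m jog '3 0 0 0 0 0 5;3 0 0 0 0 0 5;0 0 0 0 0 0 5'; python3 -c "
from h import *
st()"
```

```text
t: 16.75
eef_pos: [0.6143, 0.0418, 0.0919]
tool_rot: [0.706, 0.033, 0.707, -0.033]
contact_force: [-0.0, 0.5, -3.9]
gripper_width: 0.224
t 16.75 pos [614.3  41.8  91.9] jawang -5.4 q [ 0.12  0.57 -0.39  1.79  0.28  0.83 -0.5 ] F [-0.   0.5 -3.9] T [ 0.14 -0.06  0.03] w 19.1
t: 17.05
eef_pos: [0.6143, 0.0419, 0.0858]
tool_rot: [0.706, 0.033, 0.707, -0.033]
contact_force: [0.2, -0.6, -3.5]
gripper_width: 0.226
t 17.05 pos [614.3  41.9  85.8] jawang -5.4 q [ 0.12  0.58 -0.38  1.8   0.28  0.82 -0.5 ] F [ 0.2 -0.6 -3.5] T [ 0.19 -0.05  0.05] w 19.3
```

```bash
python3 -m jog '4 0 0 0 0 0 5;4 0 0 0 0 0 5;4 0 0 0 0 0 5;3 0 0 0 0 0 5;0 0 0 0 0 0 5'; python3 -c "
from h import *
st()
p,d,c=snap('side','s10')
cv2.imwrite('pics/s10c.png',cv2.resize(p[140:240,200:300,::-1],None,fx=6,fy=6,interpolation=cv2.INTER_CUBIC))"
```

```text
t: 17.55
eef_pos: [0.6143, 0.0419, 0.0707]
tool_rot: [0.706, 0.033, 0.707, -0.033]
contact_force: [-0.2, 0.9, -4.1]
gripper_width: 0.226
t 17.55 pos [614.3  41.9  70.7] jawang -5.4 q [ 0.11  0.6  -0.38  1.8   0.29  0.8  -0.51] F [-0.2  0.9 -4.1] T [ 0.18 -0.06 -0.02] w 19.3
```

View pics/s10c.png

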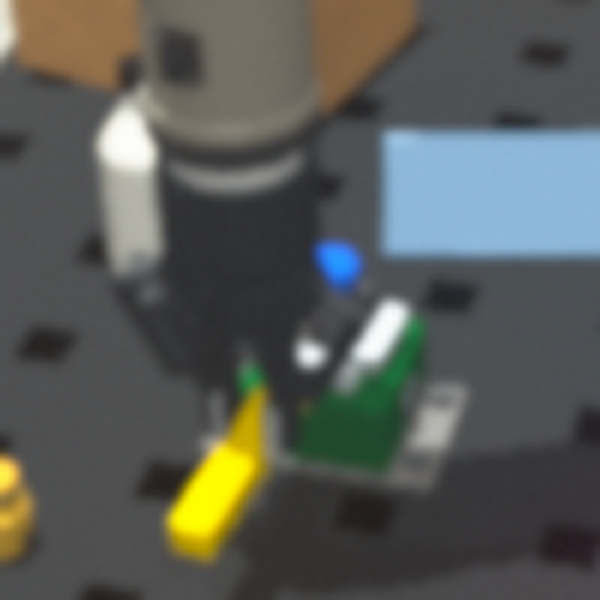

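```bash
python3 -m jog '0 -0.6 11.4 1 0 0 5;0 -0.6 11.4 1 0 0 5;0 -0.6 11.4 1 0 0 5;0 -0.6 11.4 1 0 0 5;0 0 0 0 0 0 5'; python3 -c "
from h import *
o=st();a=np.radians(90-5.4-24); print('exp', 604.3+109*np.cos(a)-0,-66.8+109*np.sin(a)); snap('wrist','w11'); held('w11.npz')"
```

```text
t: 18.1
eef_pos: [0.6581, 0.0286, 0.0711]
tool_rot: [0.684, 0.18, 0.684, -0.18]
contact_force: [-0.9, 1.1, -4.2]
gripper_width: 0.222
t 18.10 pos [658.1  28.6  71.1] jawang -29.5 q [ 0.05  0.64 -0.27  1.7   0.21  0.83 -0.82] F [-0.9  1.1 -4.2] T [ 0.35  0.13 -0.03] w 19.0
exp 657.8085091440503 28.16230541210065
n 14870 handle y range -50.204657963795995 79.35479838198204
x(top) = -14.94 + 0.0025*y resid 1.1353516632909433
z(mid)= 1.23 + 0.0102*y  => heading rel. tool y (deg cw+ about x) 0.58
```

```bash
python3 -m jog '0 -0.6 11.4 1 0 0 5;0 -0.6 11.4 1 0 0 5;0 0 0 0 0 0 5'; python3 -c "
from h import *
o=st();
p,d,c=snap('side','s11')
a=cv2.resize(p[150:230,215:305,::-1],None,fx=6,fy=6,interpolation=cv2.INTER_CUBIC)
cv2.imwrite('pics/s11c.png',a)
p,d,c=snap('top','t11')
cv2.imwrite('pics/t11c.png',cv2.resize(p[140:230,240:330,::-1],None,fx=6,fy=6,interpolation=cv2.INTER_CUBIC))"
```

```text
t: 18.45
eef_pos: [0.6764, 0.0154, 0.0713]
tool_rot: [0.661, 0.25, 0.662, -0.249]
contact_force: [-1.3, 0.5, -3.0]
gripper_width: 0.221
t 18.45 pos [676.4  15.4  71.3] jawang -41.3 q [ 0.03  0.66 -0.21  1.66  0.17  0.84 -0.97] F [-1.3  0.5 -3. ] T [ 0.39  0.11 -0.15] w 18.9
```

View pics/s11c.png

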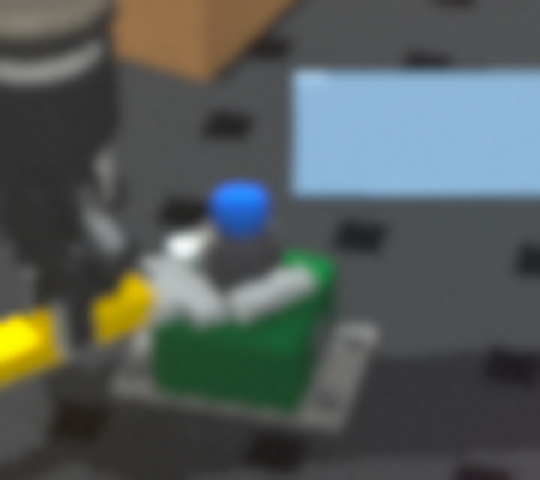

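View pics/t11c.png

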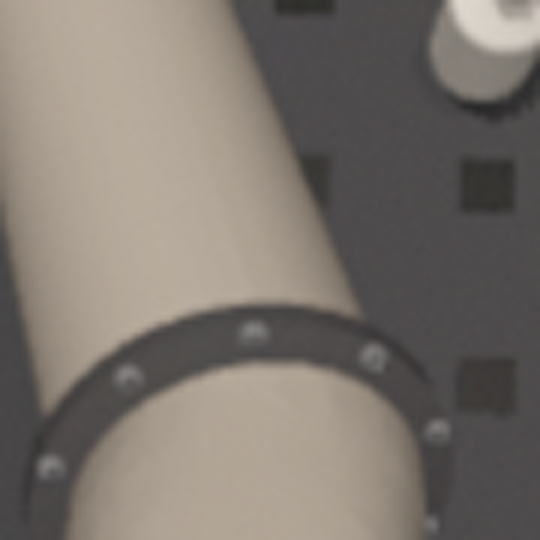

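```bash
python3 -m jog '0 -0.6 11.4 1 0 0 5;0 -0.6 11.4 1 0 0 5;0 -0.6 11.4 1 0 0 5;0 -0.6 11.4 1 0 0 5;0 0 0 0 0 0 5'; python3 -c "
from h import *
o=st();
snap('wrist','w12'); held('w12.npz')
p,d,c=snap('side','s12')
a=cv2.resize(p[150:230,215:305,::-1],None,fx=6,fy=6,interpolation=cv2.INTER_CUBIC)
cv2.imwrite('pics/s12c.png',a)"
```

```text
t: 19.05
eef_pos: [0.7031, -0.0211, 0.0712]
tool_rot: [0.595, 0.382, 0.596, -0.382]
contact_force: [-1.3, 2.1, -4.8]
gripper_width: 0.223
t 19.05 pos [703.1 -21.1  71.2] jawang -65.3 q [ 0.01  0.69 -0.1   1.59  0.09  0.87 -1.26] F [-1.3  2.1 -4.8] T [ 0.56  0.09 -0.21] w 19.0
n 14865 handle y range -50.45296889002538 79.34686568224052
x(top) = -14.94 + 0.0030*y resid 1.201768133402822
z(mid)= 1.25 + 0.0126*y  => heading rel. tool y (deg cw+ about x) 0.72
```

View pics/s12c.png

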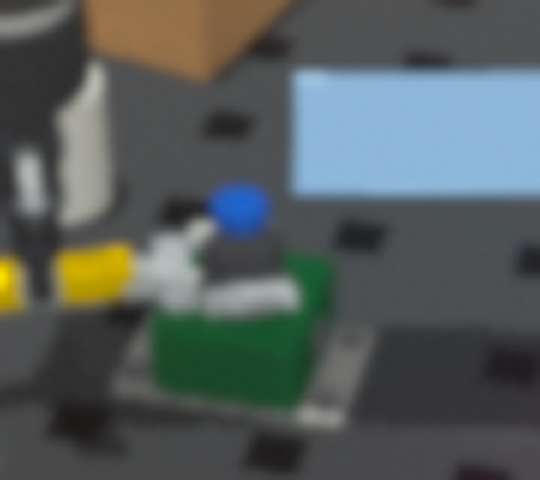

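View pics/w12.png

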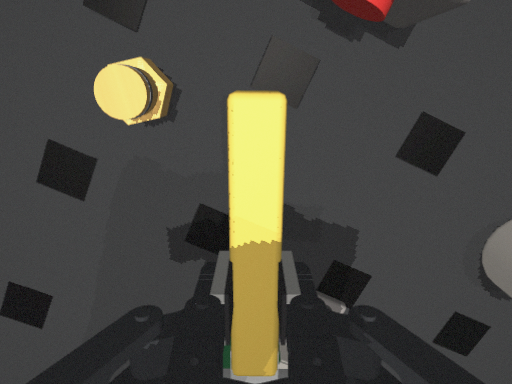

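```bash
python3 -m jog '0 -0.2 -4.6 -0.4 0 0 5;0 -0.2 -4.6 -0.4 0 0 5;0 0 0 0 0 0 5;-4 0 0 0 0 0 5;-6 0 0 0 0 0 5'; python3 -c "
from h import *
st()";python3 -m jog '-10 0 0 0 0 0 5;-15 0 0 0 0 0 5;-20 0 0 0 0 0 5;-20 0 0 0 0 0 5;-20 0 0 0 0 0 5';python3 -m jog '-20 0 0 0 0 0 5;-5 0 0 0 0 0 5;0 0 0 0 0 0 5;0 0 0 0 0 0 5'; python3 -c "
from h import *
st(); snap('wrist','w13');held('w13.npz'); p,d,c=snap('side','s13')
a=cv2.resize(p[150:230,215:305,::-1],None,fx=6,fy=6,interpolation=cv2.INTER_CUBIC)
cv2.imwrite('pics/s13c.png',a)"
```

```text
t: 19.65
eef_pos: [0.6986, -0.0135, 0.0812]
tool_rot: [0.61, 0.356, 0.611, -0.357]
contact_force: [-0.8, 0.6, -5.0]
gripper_width: 0.221
t 19.65 pos [698.6 -13.5  81.2] jawang -60.6 q [ 0.02  0.67 -0.13  1.6   0.1   0.88 -1.21] F [-0.8  0.6 -5. ] T [ 0.32 -0.07 -0.09] w 18.9
t: 20.15
eef_pos: [0.6996, -0.0137, 0.1689]
tool_rot: [0.611, 0.357, 0.61, -0.356]
contact_force: [-0.2, 0.7, -4.5]
gripper_width: 0.228
t: 20.55
eef_pos: [0.6986, -0.0134, 0.1907]
tool_rot: [0.61, 0.356, 0.611, -0.357]
contact_force: [0.3, -0.9, -4.6]
gripper_width: 0.22
t 20.55 pos [698.6 -13.4 190.7] jawang -60.6 q [ 0.02  0.56 -0.13  1.52  0.08  1.07 -1.19] F [ 0.3 -0.9 -4.6] T [ 0.07 -0.14  0.  ] w 18.8
n 14882 handle y range -53.456378457799914 79.35279756583894
x(top) = -14.91 + 0.0031*y resid 1.151996415009464
z(mid)= 1.31 + 0.0078*y  => heading rel. tool y (deg cw+ about x) 0.45
```

View pics/s13c.png

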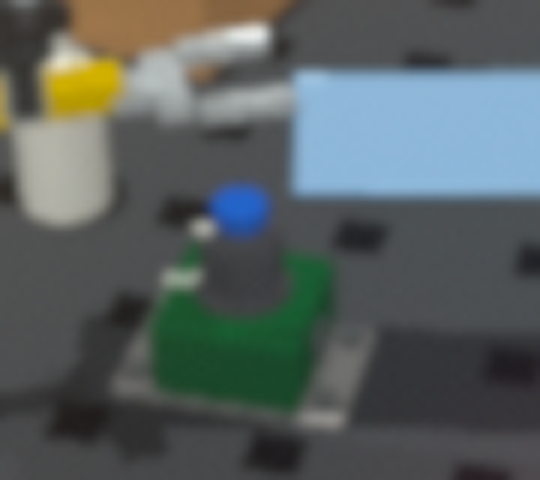

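```bash
python3 - <<'E'
from h import *
p,d,c=load('s13.npz')
n=np.array([.6043,-.0667,0])
print('plug',proj(n+[0,0,.113],c),'block line',proj(n+[.035,0,.055],c))
for a in range(-30,31,10):
    r=np.radians(a); print(a,proj([n+[.0198*np.cos(r),.0198*np.sin(r),.091]],c).round(1))
P,uv,ok=cloud(d,c,240,180,262,205); 
V=p[180:205,240:262].reshape(-1,3).astype(int); m=V.min(1)>135
for q,u,v in zip(P[m],uv[m],V[m]): print(u,np.round((q-n)*1000,1),v)
E
```

```text
plug [[254.65436435 183.06610341]] block line [[244.89198716 196.21822089]]
-30 [[250.6 186.3]]
-20 [[249.8 186.7]]
-10 [[249.3 187.3]]
0 [[248.9 187.9]]
10 [[248.7 188.5]]
20 [[248.7 189.2]]
30 [[248.8 189.8]]
[248 187] [21.7  3.  96.3] [147 148 141]
[249 187] [18.9  1.2 95.5] [145 148 146]
[248 188] [  61.3 -118.2    0.7] [148 150 143]
[249 188] [16.6  9.  97.5] [147 149 144]
[243 196] [40.7  2.3 56.6] [139 149 136]
[244 196] [36.7  3.8 58.4] [139 155 137]
[245 196] [33.8  2.4 57.9] [138 156 137]
```

```bash
python3 -m jog '0 -10 7 0 0 0 5;0 -20 14.2 0 0 0 5;0 -27 19.1 0 0 0 5;0 -27 19.1 0 0 0 5;0 -27 19.1 0 0 0 5';python3 -m jog '0 -27 19.1 0 0 0 5;0 -27 19.1 0 0 0 5;0 -27 19.1 0 0 0 5;0 -27 19.1 0 0 0 5;0 -27 19.1 0 0 0 5';python3 -m jog '0 -23 16.2 0 0 0 5;0 -12.7 9.1 0 0 0 5;0 0 0 0.7 0 0 5;0 0 0 1.2 0 0 5;0 0 0 0.8 0 0 5';python3 -m jog '20 0 0 0 0 0 5;30 0 0 0 0 0 5;30 0 0 0 0 0 5;30 0 0 0 0 0 5;0 0 0 0 0 0 5'; python3 -c "
from h import *
st(); snap('wrist','w14');held('w14.npz');step([.5513,-.3255,.011],-76.8)"
```

```text
t: 21.15
eef_pos: [0.6394, -0.1383, 0.1907]
tool_rot: [0.61, 0.356, 0.611, -0.357]
contact_force: [0.6, 0.2, -3.6]
gripper_width: 0.229
t: 21.65
eef_pos: [0.5685, -0.2875, 0.1908]
tool_rot: [0.61, 0.357, 0.611, -0.357]
contact_force: [1.2, -0.2, -3.9]
gripper_width: 0.226
t: 22.15
eef_pos: [0.5514, -0.3247, 0.1909]
tool_rot: [0.553, 0.44, 0.554, -0.44]
contact_force: [-0.4, -0.6, -3.9]
gripper_width: 0.228
t: 22.65
eef_pos: [0.5485, -0.3229, 0.0768]
tool_rot: [0.551, 0.438, 0.558, -0.439]
contact_force: [-1.1, 0.3, -3.7]
gripper_width: 0.225
t 22.65 pos [ 548.5 -322.9   76.8] jawang -76.7 q [ 0.45  0.59 -0.02  1.76  0.01  0.8  -0.92] F [-1.1  0.3 -3.7] T [ 0.07 -0.09  0.01] w 19.2
n 14667 handle y range -49.97549163359282 79.02875330266649
x(top) = -14.81 + -0.0016*y resid 0.7841294939802316
z(mid)= 1.49 + 0.0049*y  => heading rel. tool y (deg cw+ about x) 0.28
total shift mm (tool) [68.3  1.   2.1] turn units [ 0.01 -0.03  0.04]
```

View pics/w14.png

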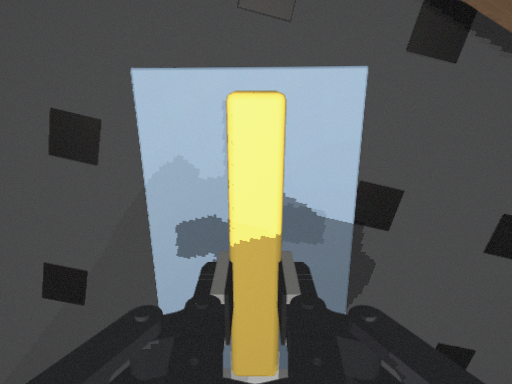

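```bash
python3 -m jog '25 0 0 0 0 0 5;20 0 0 0 0 0 5;10 0 0 0 0 0 5;5 0 0 0 0 0 5;0 0 0 0 0 0 5'; python3 -c "
from h import *
st()"; python3 -m jog '3 0 0 0 0 0 5;2 0 0 0 0 0 5;0 0 0 0 0 0 5';  python3 -c "
from h import *
st()"
```

```text
t: 23.2
eef_pos: [0.5521, -0.3253, 0.022]
tool_rot: [0.555, 0.439, 0.554, -0.439]
contact_force: [0.1, 0.2, -3.4]
gripper_width: 0.228
t 23.20 pos [ 552.1 -325.3   22. ] jawang -76.8 q [ 0.45  0.67 -0.02  1.78  0.02  0.69 -0.92] F [ 0.1  0.2 -3.4] T [ 0.06 -0.13  0.01] w 19.4
t: 23.5
eef_pos: [0.5518, -0.3252, 0.0166]
tool_rot: [0.554, 0.439, 0.554, -0.439]
contact_force: [-0.8, 1.4, -3.6]
gripper_width: 0.229
t 23.50 pos [ 551.8 -325.2   16.6] jawang -76.8 q [ 0.45  0.68 -0.02  1.78  0.02  0.68 -0.92] F [-0.8  1.4 -3.6] T [ 0.03 -0.16 -0.01] w 19.6
```

```bash
python3 -m jog '3 0 0 0 0 0 5;2.5 0 0 0 0 0 5;1 0 0 0 0 0 5;0.7 0 0 0 0 0 5;0 0 0 0 0 0 5';  python3 -c "
from h import *
st()"
```

```text
t: 24.0
eef_pos: [0.5515, -0.3251, 0.0091]
tool_rot: [0.554, 0.439, 0.554, -0.439]
contact_force: [0.0, 1.2, -2.7]
gripper_width: 0.226
t 24.00 pos [ 551.5 -325.1    9.1] jawang -76.8 q [ 0.45  0.69 -0.02  1.78  0.02  0.67 -0.92] F [ 0.   1.2 -2.7] T [ 0.13  0.18 -0.04] w 19.3
```

Just touching now: the load is coming off and the moment has changed. I'll lower a hair more and open.

```bash
python3 -m jog '0.7 0 0 0 0 0 5;0 0 0 0 0 0 21;0 0 0 0 0 0 30;0 0 0 0 0 0 40;0 0 0 0 0 0 50' 20;  python3 -m jog '0 0 0 0 0 0 60;0 0 0 0 0 0 60;-10 0 0 0 0 0 60;-30 0 0 0 0 0 80;-40 0 0 0 0 0 85';python3 -m jog '-40 0 0 0 0 0 85;-40 0 0 0 0 0 85;-40 0 0 0 0 0 85;-20 -14 0 0 0 0 85;0 0 0 0 0 0 85'; python3 -c "
from h import *
st(); snap('wrist','w15'); spanner('w15.npz'); step([.604,-.067,.23],-30)"
```

```text
t: 24.5
eef_pos: [0.5521, -0.3254, 0.0086]
tool_rot: [0.555, 0.439, 0.554, -0.439]
contact_force: [0.1, 0.9, 0.3]
gripper_width: 0.581
t: 25.0
eef_pos: [0.5503, -0.3244, 0.0881]
tool_rot: [0.553, 0.439, 0.556, -0.439]
contact_force: [-0.3, 1.1, 0.6]
gripper_width: 0.987
t: 25.5
eef_pos: [0.5383, -0.3304, 0.2333]
tool_rot: [0.556, 0.44, 0.551, -0.439]
contact_force: [0.2, -0.5, -0.1]
gripper_width: 0.997
t 25.50 pos [ 538.3 -330.4  233.3] jawang -76.9 q [ 0.46  0.4  -0.01  1.67  0.    1.07 -0.89] F [ 0.2 -0.5 -0.1] T [-0.01 -0.01  0.03] w 85.1
top z 0.023894052319811565 rect ((566.92138671875, -323.1998596191406), (126.8855209350586, 21.599063873291016), 12.5082426071167) short-edge mids:
[ 505.  -336.9]
[ 628.9 -309.5]
pca ang -167.26384481013247
total shift mm (tool) [   0.5  123.9 -240.5] turn units [-7.81  0.04 -0.01]
```

View pics/w15.png

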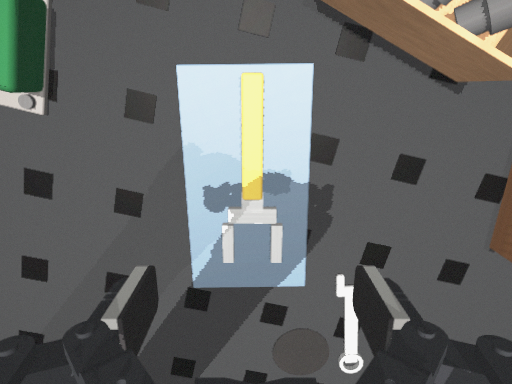

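The spanner lies flat on the mat, handle from (252,75) to (252,200) and jaw at (252,240). Next I'll check the nut from above.

```bash
python3 -m jog '0 12 -24 0 0 0 85;0 16 -31 0 0 0 85;0 16 -31 0 0 0 85;0 16 -31 0 0 0 85;0 16 -31 0 0 0 85'; python3 -m jog '0 16 -31 0 0 0 85;0 16 -31 0 0 0 85;0 12 -24 0 0 0 85;0 0 0 -1.2 0 0 85;0 0 0 -1.3 0 0 85';  python3 -m jog '0 0 0 -1.3 0 0 85;0 0 0 -1.3 0 0 85;0 0 0 -1.3 0 0 85;0 0 0 -1.2 0 0 85;0 0 0 0 0 0 85'; python3 -m jog '0 0 0 0 0 0 85'; python3 -c "
from h import *
st(); p,d,c=snap('wrist','w16'); mark('w16.npz',(.6043,-.0667))
cv2.imwrite('pics/w16c.png',cv2.resize(p[95:235,180:330,::-1],None,fx=4,fy=4,interpolation=cv2.INTER_CUBIC)); snap('top','t16')"
```

```text
t: 26.05
eef_pos: [0.5778, -0.1649, 0.227]
tool_rot: [0.554, 0.439, 0.555, -0.439]
contact_force: [0.2, 1.5, -0.2]
gripper_width: 0.994
t: 26.55
eef_pos: [0.6008, -0.0708, 0.2269]
tool_rot: [0.607, 0.36, 0.609, -0.361]
contact_force: [-0.2, -0.2, 0.7]
gripper_width: 0.996
t: 27.05
eef_pos: [0.6006, -0.0727, 0.227]
tool_rot: [0.68, 0.19, 0.682, -0.189]
contact_force: [0.2, 0.5, -0.1]
gripper_width: 0.993
t: 27.15
eef_pos: [0.6009, -0.0729, 0.2275]
tool_rot: [0.68, 0.191, 0.681, -0.191]
contact_force: [1.3, -0.1, -0.1]
gripper_width: 0.998
t 27.15 pos [600.9 -72.9 227.5] jawang -31.4 q [ 0.21  0.38 -0.25  1.72  0.11  1.06 -0.62] F [ 1.3 -0.1 -0.1] T [-0.    0.02 -0.04] w 85.3
n 397 median ang 20.03486635278675 pct [-23.72676789   2.01929539  48.29558118  96.66478217]
0.058 181 mean xy mm [19.3 10.6] ang 27.6
0.064 4 mean xy mm [21.  -0.3] ang 1.9
0.086 212 mean xy mm [14.   4.8] ang 10.1
block line -1.41578286155707 132
```

View pics/w16c.png

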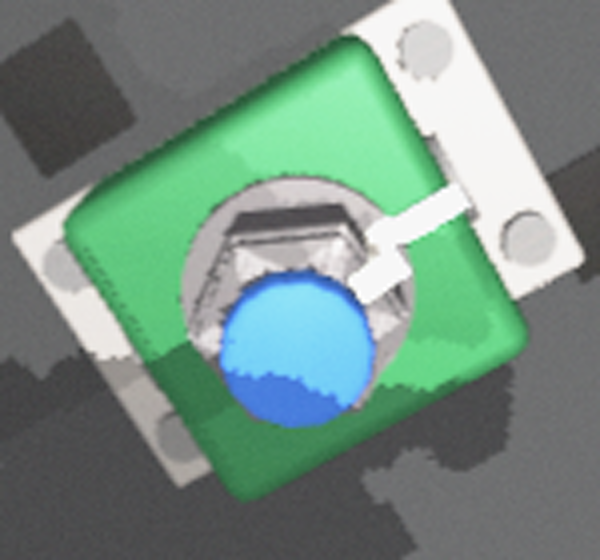

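View pics/t16.png

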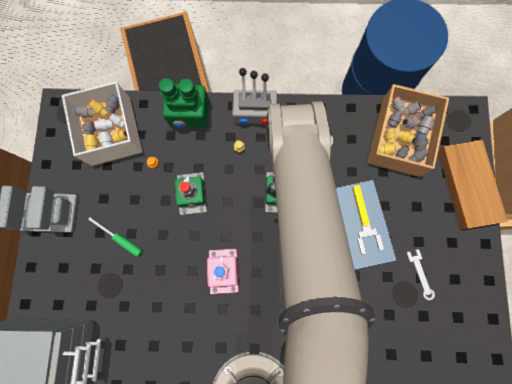

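The nut's white line, crop (385,265), runs straight into the block's line at (430,215). In the top picture the other things stand where they were. Handing in.

```bash
python3 -c "
from h import *
st(); print(bot.hand_in())"
```

```text
t 27.25 pos [601.1 -73.  227.9] jawang -31.3 q [ 0.21  0.38 -0.25  1.72  0.11  1.06 -0.62] F [-0.5  0.1  0. ] T [-0.03  0.01  0.03] w 84.8
the job is handed in; nothing more can be done
None
```

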